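Book out a dressing plate at the gem cutter's bench

ROBOT

A 6-joint arm with a two-finger parallel gripper is mounted at the origin on the work surface. World frame = base frame: x ahead of the robot, y to its left, z up, the work surface at z = 0. Lengths are in m, angles in rad, forces in N, time in s.
With the tool pointing down it reaches from about 0.375 to 0.975 m from the base axis. Payload 3.8 kg.
Tool frame: the origin (TCP) lies on the centre line of the jaws, within the pads' length; the fingertips stand 14 mm ahead of it and the grasp point (between the pads) lies 5 mm behind it; x points along the fingers, y is the direction in which the jaws open and shut, and the axes are right-handed (so a half turn about x gives the same grasp; the last joint's range is limited). The gripper opens to 85 mm and grips with 20 to 120 N. Pads are 22 mm wide; open, the fingers measure 114 mm over their backs; the gripper's body (76 mm by 85 mm) begins 54 mm behind the grasp point. The pads swing forward as they close: fully open they stand 13 mm farther back than shut.
Start: joints at [1.189, 0.264, 1.604, -0, 1.274, -0.037], TCP at [0.228, 0.635, 0.245] pointing down, gripper open.
Joint ranges: [-2.63, 2.63], [-0.94, 2.18], [0.31, 2.57], [-1.31, 4.45], [0, 2.66], [-2.55, 2.55]. Speed limits (rad/s): [2.57, 2.57, 3.14, 3.14, 3.14, 3.14].

INTERFACE

Orientations are given as a rotation vector (axis times angle).
In Python, from workcell import bot gives the robot as it stands.
- The arm moves only by the shell command python3 -m creep 'ROWS' [FORCE]. ROWS is JSON, a list of rows, each an object with "grip": the finger opening in cm, from 0 to 8.54; "dp": the shift along the tool's x, y, z in cm, a list of three; "rotation": the turn, a rotation vector about the tool's x, y, z in rad, a list of three. A call has 1 to 5 rows; each row is the pose to reach, as a shift and turn from the pose commanded when the call began, along the tool's axes at that moment; what a row does not reach only later rows make up. A row lasts 1/12 s, in which the tool goes at most 41.7 mm and 7.16 degrees, less where a joint would pass 70% of its speed; a pose out of reach is approached as far as the arm can. A call with a gripper value outside its range is refused whole. The fingers move at their own pace and stop on an object; FORCE is the grip in N (left out, the last holds). Time passes only in rows, so rows that repeat a pose let the fingers close. It gives the time, the measured TCP pose, the force and the opening at its end, in the units of the state.
- bot.read_state(): the state, without advancing time (a new reading comes with each control period).
- bot.read_camera(name): name is "scene" or "top"; returns (picture, depth): 400x640x3 uint8, red, green, blue; 400x640 float32, m along the optical axis (not along the pixel's ray), 0 where there is no reading.
- bot.get_calibration(name): a dict with "fx", "fy", "cx", "cy" (pixels), "rvec" (rotation vector, rad) and "tvec" (3), from world to camera coordinates, as OpenCV has them. Camera axes: x right, y down, z forward; pixel columns grow to the right and rows downward; lengths in m; the calibration is good to about 2 mm. A picture is of the moment at which its call begins. get_calibration takes no time and is no camera call.
- bot.finish_job(): hands the job in, once; it reports no verdict.
The state is a dict: "time": time; "q": joint angles; "joint_vel": joint speeds; "joint_torque": joint torques, N m; "tool_pos": TCP position; "tcp_rot": TCP orientation; "wrist_force": force on the tool from outside, world axes, zero at the start; "torque": the same for the moment, N m; "width": opening from 0.0 (shut) to 1.0 (fully open).
Only numpy, scipy, OpenCV 4.12 (cv2) and the standard library are available. Lean on these libraries where they do the work, as an engineer would, in place of code of your own. Each camera call takes 0.05 s, during which the arm holds its last target.

TASK

Book out the grit and its dressing plate at the reader: first turn the marked grit jar where it stands so that its raised tag squarely faces the window in the front of the reader block, and leave it standing like that. Then lift the cover flap of the metal spares box until it stands upright or beyond and leave it open, draw the hidden dressing plate out of the box, and carry it over to the reader, keeping it off the reader and the jar. Finish while still holding the plate in the gripper, upright and still, centred a few centimetres above the glass on top of the reader; leave the other things on the bench alone.

Things in the scene. Friction and masses are not known exactly. Their poses are not given: they have to be found in the camera images.
- jar: marked grit jar, loose, about 0.25 kg: white cylinder 56 mm across, black cap of the same width from 72 up to 100 mm. An aluminium tag (26 wide, 15 to 55 mm up) stands 3 mm out of its side at its own +x; a rib 4 mm high, 8 wide on the cap runs from centre to rim on that side. Origin: centre of underside, z up. Stands 70 mm before the window, tag 30 to 100 degrees away from it at the start
- reader: the reader, a fixed grey block 80 deep (x) x 90 wide (y) x 100 high, origin at the centre of its underside. Its own -x side is the front, with a dark window that faces roughly to the robot; a dark glass is on its top
- reader_window (a point): centre of the dark window (54 wide, 44 high) in the reader's front face, 48 mm above the bench; axes as the reader's, the window looks along -x
- reader_glass (a point): centre of the dark glass (54 x 64) on top of the reader, 102 mm above the bench; axes as the reader's, z up
- box: spares box, fixed, aluminium, 120 (x) x 150 (y) x 110 high, walls 5 mm, open top covered by the flap; origin: centre of its underside; its -x side is the front, roughly towards the robot. On its 5 mm floor two ribs 30 mm high along x, 12 mm apart, hold the dressing plate upright on the box's centre line
- flap (a joint): flap angle in rad: 0 closed (level), 1.57 upright, 1.9 the stop, leaning back. It rises from the front; the hinge is stiff (about 0.16 N m) and holds the flap wherever it is left
- flap_hinge (a point): middle of the hinge line, at the rear (+x) top edge of the box, 113 mm above the bench; axes as the box's. The hinge line runs along y; the flap reaches from it 122 mm to the front and is 150 wide, 5 thick
- flap_tongue (a point): point on the flap's black grip tongue, in mid-thickness, 150 mm from the hinge line, moving with the flap; 113 mm above the bench when closed. The tongue is 18 wide (y), 12 thick, sticks out 44 mm from the flap's front edge (122 to 166 mm from the hinge line), free space below; it can be pinched across its sides from above
- plate: dressing plate hidden under the flap, loose, about 0.13 kg: abrasive plate 80 long (x), 8 thick (y), 72 high, on top a steel tab 30 long (x), 10 thick (y), 26 high (72 to 98 mm above the foot). Origin: centre of underside; z up, x along the box's x. In the box its foot is 5 mm and its top 103 mm above the bench, about 60 mm free either side of the tab
- plate_tab (a point): centre of the plate's tab, 85 mm above the plate's underside
- wrench: bystander: steel open-ended wrench lying flat, 200 long; origin at the centre of its underside, or near it
- marker: bystander: grey marker pen lying flat, 130 x 13 x 13; origin at the centre of its underside
- lap_disc: bystander: steel lap disc lying flat, 100 across, 8 thick; origin at the centre of its underside
- dop_cup: bystander: white ceramic cup, 68 across, 80 high, with dop sticks standing in it to 155 high; origin at the centre of its underside
- pot: bystander: squat amber glass jar with a metal cap, 60 across, 55 high; origin at the centre of its underside
- dop: bystander: small brass dop standing upright, foot 28 across, 45 high; origin at the centre of its underside
- stone: bystander: terracotta dressing stick lying flat, 100 x 22 x 18; origin at the centre of its underside

How it is judged:
By the outcome, as a careful person would: the job done as asked, in the order asked, and still so for the second after the job is handed in, while the arm keeps its last pose, push and grip.
It also fails if it takes over 64 s, if anything falls off the work surface, if the arm or the gripper's body presses on something with over 40 N, if the wrist force passes 120 N, or if a joint passes its speed limit or range.

## Working session

There is one attempt and no reset: what is moved stays moved. The work goes in short steps, Python scripts to look and compute and a shell command to move; the robot and the scene stay as the last step left them, time stands still between calls to the robot, and variables do not carry over. Pictures are saved under pics/ and viewed, and the job is handed in when it is done.

```bash
ls -la; mkdir -p pics; python3 - <<'E'
from workcell import bot
import cv2,numpy as np
print(bot.read_state())
for n in("scene","top"):
    p,d=bot.read_camera(n); c=bot.get_calibration(n); print(n,c)
    cv2.imwrite(f"pics/{n}0.png",p[:,:,::-1]); np.savez(f"pics/{n}0.npz",p=p,d=d)
E
```

```text
total 12
drwxr-xr-x  3 agent agent 4096 Dec  6 21:40 .
drwxr-xr-x 23 root  root  4096 Dec  6 21:40 ..
drwxr-xr-x  2 agent agent 4096 Dec  6 21:40 pics
{'time': 0.0, 'q': array([ 1.18908317e+00,  2.64762588e-01,  1.60539355e+00, -3.26668207e-06,
        1.27367747e+00, -3.68319620e-02]), 'joint_vel': array([-0.00051419, -0.00017601,  0.00022054, -0.00127417,  0.00164931,
        0.00056417]), 'joint_torque': array([-2.21839880e-03, -5.15114951e+01, -3.67305815e+01,  5.96422137e-05,
        1.27367018e-02, -1.87550967e-05]), 'tool_pos': array([0.22790508, 0.63461562, 0.24394506]), 'tcp_rot': array([ 0.2689133 ,  1.55426461, -0.27237185]), 'wrist_force': array([ 0.42670896, -0.07098001,  0.30999293]), 'torque': array([-0.01804697,  0.02803421,  0.00647881]), 'width': 1.0032948284317535}
scene {'fx': 409.8671869090224, 'fy': 409.8671869090224, 'cx': 324.841443144554, 'cy': 197.33630393089692, 'rvec': array([ 0.92885394,  2.61207559, -0.8941012 ]), 'tvec': array([ 0.42272334, -0.24166308,  1.26031435])}
top {'fx': 435.4209772567488, 'fy': 435.4209772567488, 'cx': 320.8279692775496, 'cy': 193.3685731295126, 'rvec': array([ 2.10054949, -2.12254218,  0.18621233]), 'tvec': array([0.02878156, 0.57245354, 1.19530378])}
```

View pics/scene0.png

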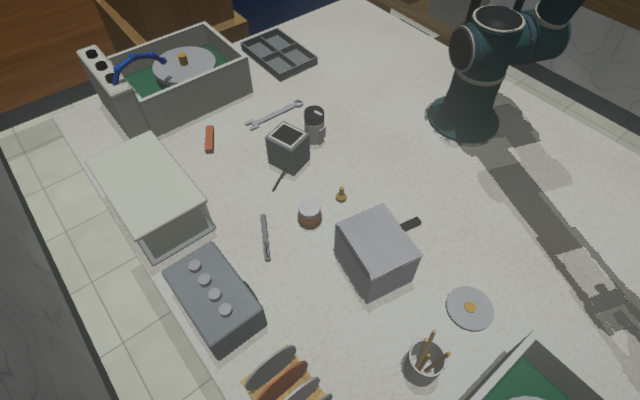

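View pics/top0.png

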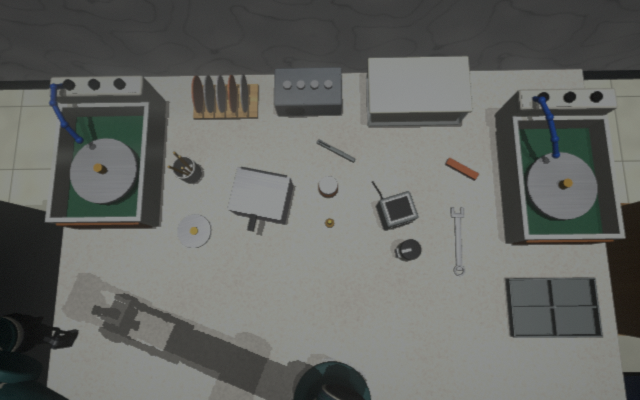

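The scene picture shows the reader block at (288,148) with the jar at (314,122), and the box at (377,250) with its tongue at (411,224). In the top picture the reader is at (397,209), the jar at (407,250), the box at (262,195) and the tongue at (256,225).

```bash
cat > h.py <<'E'
import numpy as np,cv2
from scipy.spatial.transform import Rotation as R
from workcell import bot
def cal(n):
    c=bot.get_calibration(n); K=np.array([[c['fx'],0,c['cx']],[0,c['fy'],c['cy']],[0,0,1]])
    return K,R.from_rotvec(c['rvec']).as_matrix(),np.array(c['tvec'])
def px2z(n,u,v,z):
    K,Rm,t=cal(n); r=Rm.T@np.linalg.inv(K)@np.array([u,v,1.]); o=-Rm.T@t
    return o+r*(z-o[2])/r[2]
def cloud(n,d):
    K,Rm,t=cal(n); v,u=np.mgrid[0:400,0:640]
    p=np.stack([(u-K[0,2])/K[0,0]*d,(v-K[1,2])/K[1,1]*d,d],-1)
    w=(p-t)@Rm; w[d==0]=np.nan; return w
def proj(n,P):
    K,Rm,t=cal(n); q=(Rm@np.asarray(P).T).T+t; q=q@K.T; return q[...,:2]/q[...,2:]
def crop(name,p,x0,y0,w,h,s,draw=()):
    im=cv2.resize(p[y0:y0+h,x0:x0+w,::-1],None,fx=s,fy=s,interpolation=cv2.INTER_CUBIC)
    for u,v in draw: cv2.circle(im,(int((u-x0+.5)*s),int((v-y0+.5)*s)),2,(0,0,255),-1)
    cv2.imwrite(name,im)
E
python3 - <<'E'
from h import *
s=np.load('pics/scene0.npz');t=np.load('pics/top0.npz')
crop('pics/c1.png',s['p'],255,95,90,75,8); crop('pics/c2.png',t['p'],360,175,90,95,6); crop('pics/c3.png',t['p'],215,155,90,90,6);crop('pics/c4.png',s['p'],320,195,115,110,5)
E
```

```text
(no output)
```

View pics/c1.png

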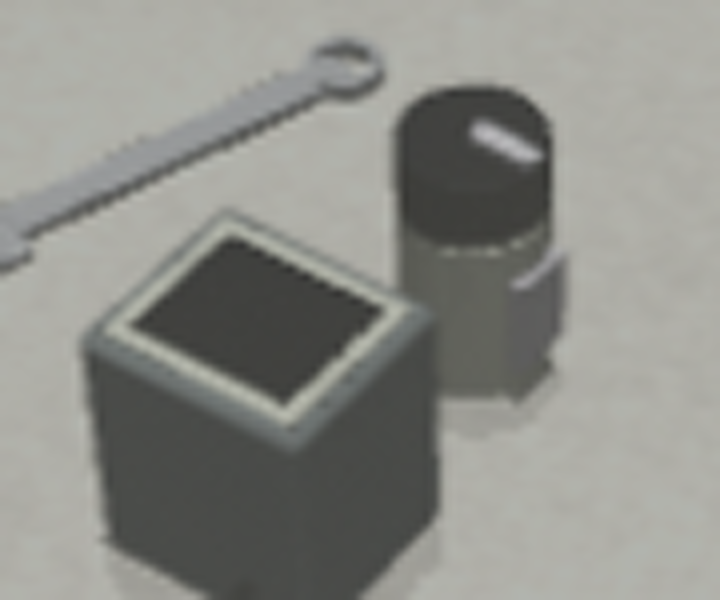

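View pics/c2.png

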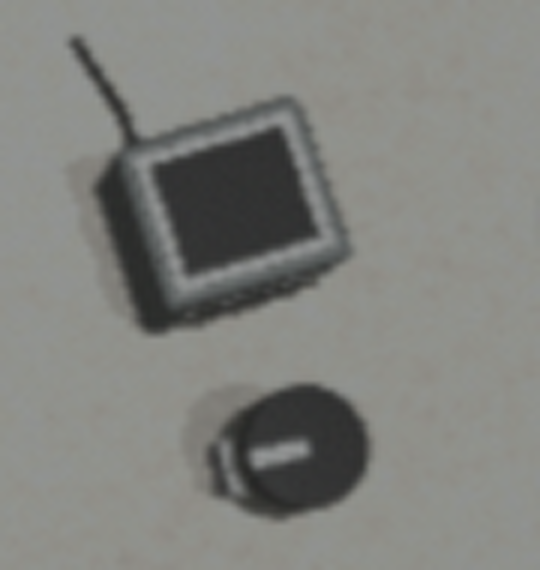

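View pics/c3.png

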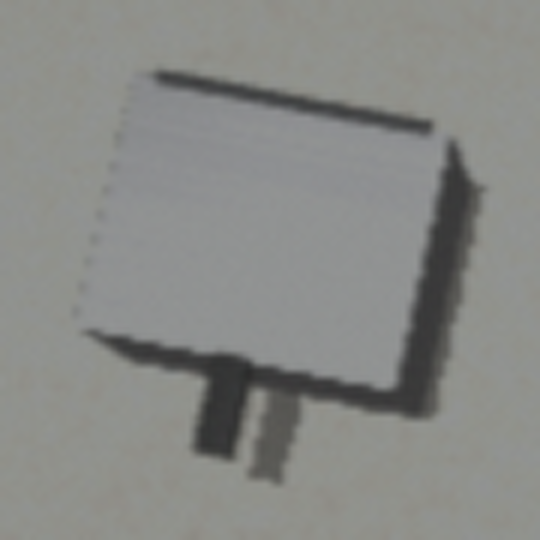

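View pics/c4.png

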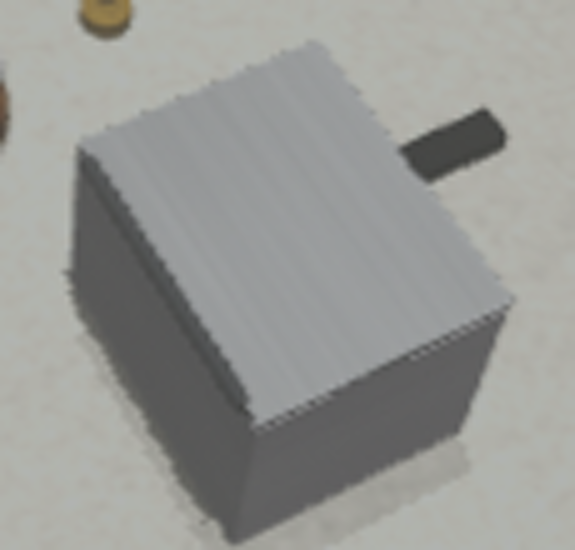

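```bash
python3 - <<'E'
from h import *
t=np.load('pics/top0.npz');s=np.load('pics/scene0.npz')
def P(x,y,x0,y0,s,z,n='top'): return px2z(n,x0+(x+.5)/s-.5,y0+(y+.5)/s-.5,z)
np.set_printoptions(precision=4,suppress=True)
g=np.array([P(x,y,360,175,6,.102) for x,y in[(155,165),(280,128),(320,238),(187,275)]])[:,:2]
r=np.array([P(x,y,360,175,6,.100) for x,y in[(122,153),(292,97),(350,250),(175,310)]])[:,:2]
for q in(g,r): 
    e=np.roll(q,-1,0)-q; print('reader',q.mean(0),np.linalg.norm(e,axis=1),np.degrees(np.arctan2(e[:,1],e[:,0])))
gs=np.array([P(x,y,255,95,8,.102,'scene') for x,y in[(232,235),(383,312),(285,407),(130,322)]])[:,:2]
e=np.roll(gs,-1,0)-gs; print('reader sc',gs.mean(0),np.linalg.norm(e,axis=1),np.degrees(np.arctan2(e[:,1],e[:,0])))
print('jar',P(305,448,360,175,6,.1),'rib',P(310,447,360,175,6,.104),P(250,457,360,175,6,.104))
print('rib sc',P(478,130,255,95,8,.104,'scene'),P(540,158,255,95,8,.104,'scene'),'jar sc',P(473,145,255,95,8,.1,'scene'))
b=np.array([P(x,y,215,155,6,.1155) for x,y in[(143,72),(443,137),(398,392),(80,330)]])[:,:2]
e=np.roll(b,-1,0)-b; print('box',b.mean(0),np.linalg.norm(e,axis=1),np.degrees(np.arctan2(e[:,1],e[:,0])))
print('tongue',P(230,362,215,155,6,.119),P(214,456,215,155,6,.119))
W=cloud('top',t['d']);Ws=cloud('scene',s['d'])
for nm,c,lo,hi in(('box',(255,193),.111,.13),('reader',(397,208),.095,.11),('jar',(411,250),.094,.112),('tongue',(251,226),.1,.13)):
  for n,w in(('top',W),('scene',Ws)):
    u,v=c
    k=W[v,u,:2]; 
    m=(np.hypot(w[...,0]-k[0],w[...,1]-k[1])<(.12 if nm=='box' else .03 if nm=='tongue' else .065 if nm=='reader' else .04))&(w[...,2]>lo)&(w[...,2]<hi)
    q=w[m]; print(nm,n,len(q),'z',np.median(q[:,2]), cv2.minAreaRect(q[:,:2].astype(np.float32)*1000), q[:,:2].mean(0))
E
```

```text
reader [ 0.5199 -0.1912] [0.0601 0.0535 0.0631 0.0524] [ -74.0351 -162.852   104.9366   13.9286]
reader [ 0.5199 -0.1912] [0.0829 0.0749 0.0847 0.0757] [ -72.2711 -162.1631  108.2591   16.4748]
reader sc [ 0.5202 -0.1899] [0.0628 0.0528 0.0646 0.0518] [ 105.3285   16.6305  -75.5965 -165.3148]
jar [ 0.4078 -0.2178  0.1   ] rib [ 0.408  -0.2193  0.104 ] [ 0.4038 -0.1924  0.104 ]
rib sc [ 0.4082 -0.2158  0.104 ] [ 0.4008 -0.1915  0.104 ] jar sc [ 0.4115 -0.2146  0.1   ]
box [0.5637 0.1917] [0.1431 0.1194 0.148  0.1232] [-103.2127  170.5314   78.3195  -11.8722]
tongue [0.5031 0.2061 0.119 ] [0.4607 0.2124 0.119 ]
box top 2494 z 0.1154597905828615 ((544.591796875, 197.95745849609375), (151.06890869140625, 170.56895446777344), 77.97167205810547) [0.5611 0.1936]
box scene 3912 z 0.11549205194507312 ((545.8096923828125, 197.4074249267578), (151.27452087402344, 170.14590454101562), 78.05793762207031) [0.5661 0.1975]
reader top 927 z 0.10133786278482554 ((519.4863891601562, -189.5631561279297), (80.26476287841797, 89.53201293945312), 16.47041893005371) [ 0.5188 -0.1891]
reader scene 754 z 0.1010926172490987 ((521.7537841796875, -188.78176879882812), (82.15066528320312, 88.92716217041016), 15.937508583068848) [ 0.5242 -0.1856]
jar top 340 z 0.1005652513484045 ((408.0433654785156, -217.2790985107422), (53.658145904541016, 54.21995544433594), 43.811275482177734) [ 0.4082 -0.2173]
jar scene 240 z 0.10013546682321281 ((410.49346923828125, -216.9058074951172), (54.22707748413086, 53.683509826660156), 67.67034149169922) [ 0.4123 -0.2152]
tongue top 112 z 0.11834308584096093 ((481.6559753417969, 210.4119415283203), (18.522075653076172, 42.036163330078125), 77.0892562866211) [0.4815 0.2101]
tongue scene 154 z 0.1185126546093359 ((482.08868408203125, 211.16224670410156), (18.519861221313477, 40.21101379394531), 79.9874496459961) [0.4832 0.2128]
```

```bash
cat >> h.py <<'E'
def down(psi):  # tool x down, tool y at world yaw psi (deg)
    a=np.radians(psi); y=np.array([np.cos(a),np.sin(a),0]); x=np.array([0,0,-1.]); return np.stack([x,y,np.cross(x,y)],1)
def st():
    s=bot.read_state(); return s,np.array(s['tool_pos']),R.from_rotvec(s['tcp_rot']).as_matrix()
def show():
    s,p,M=st(); print('t',round(s['time'],2),'p',p.round(4),'x',M[:,0].round(3),'y',M[:,1].round(3),'yawY',np.degrees(np.arctan2(M[1,1],M[0,1])).round(2),'F',np.round(s['wrist_force'],1),'w',round(s['width'],3),'q',np.round(s['q'],3))
def go(P,M2):
    s,p,M=st(); print('dp cm',(M.T@(np.array(P)-p)*100).round(2),'rot',R.from_matrix(M.T@M2).as_rotvec().round(4))
E
python3 - <<'E'
from h import *
show()
def ribfit(f,n,c,r):
    p=np.load(f)['p'].astype(int); v,u=np.mgrid[0:400,0:640]
    g=p.sum(2); K=[]
    m=(np.hypot(u-c[0],v-c[1])<r)
    Pt=np.array([px2z(n,a,b,.104) for a,b in zip(u[m],v[m])]); w=np.clip(g[m]-220,0,200).astype(float)
    print(n,np.sort(g[m])[::12])
    ctr=(Pt*w[:,None]).sum(0)/w.sum(); C=np.cov(Pt[:,:2].T,aweights=w); e,V=np.linalg.eigh(C); a=np.degrees(np.arctan2(V[1,1],V[0,1])); print(n,ctr,a,np.sqrt(e*12))
ribfit('pics/top0.npz','top',(360+275/6,175+453/6),8)
ribfit('pics/scene0.npz','scene',(255+510/8,95+143/8),6.)
E
```

```text
t 0.1 p [0.2279 0.6347 0.2441] x [-0.001 -0.002 -1.   ] y [ 0.338  0.941 -0.002] yawY 70.24 F [-0.2 -0.9 -0.7] w 0.998 q [ 1.189  0.265  1.605  0.     1.274 -0.037]
top [115 130 144 153 155 157 158 159 161 163 166 179 192 244 291 377 417]
top [ 0.40511966 -0.20379656  0.104     ] 101.00502385380096 [0.00925395 0.03128342]
scene [188 196 198 199 201 229 264 357 463 525]
scene [ 0.40118581 -0.2033206   0.104     ] 126.54509659727421 [0.02380568 0.03166617]
```

```bash
python3 - <<'E'
from h import *
go((.46,.2,.25),down(45)); 
E
```

```text
dp cm [ -0.53 -33.07  36.53] rot [4.406e-01 4.000e-04 2.100e-03]
```

```bash
python3 -m creep '[{"grip":8.0,"dp":[0,-2.6,2.9],"rotation":[0.08,0,0]},{"grip":8.0,"dp":[0,-5.3,5.8],"rotation":[0.17,0,0]},{"grip":7.5,"dp":[0,-7.9,8.8],"rotation":[0.26,0,0]},{"grip":7.0,"dp":[0,-10.6,11.7],"rotation":[0.35,0,0]},{"grip":7.0,"dp":[0,-13.2,14.6],"rotation":[0.44,0,0]}]' 40; python3 - <<'E'
from h import *
show(); go((.44,.0,.25),down(38));
E
```

```text
time: 0.52
tool_pos: [0.3211, 0.4598, 0.2446]
tcp_rot: [0.615, 1.482, -0.617]
wrist_force: [0.3, -0.2, 1.1]
width: 0.825
t 0.52 p [0.3211 0.4598 0.2446] x [-0.001 -0.001 -1.   ] y [ 0.709  0.705 -0.001] yawY 44.82 F [ 0.3 -0.2  1.1] w 0.825 q [ 0.917  0.05   1.851 -0.     1.242  0.135]
dp cm [ -0.5  -23.98  40.99] rot [0.1191 0.0004 0.001 ]
```

```bash
python3 -m creep '[{"grip":7.0,"dp":[0,-2.0,3.5],"rotation":[0.03,0,0]},{"grip":7.0,"dp":[0,-4.0,7.0],"rotation":[0.05,0,0]},{"grip":7.0,"dp":[0,-6.0,10.5],"rotation":[0.08,0,0]},{"grip":7,"dp":[0,-8,14],"rotation":[0.1,0,0]},{"grip":7.0,"dp":[0,-10,17.5],"rotation":[0.12,0,0]}]' ; python3 - <<'E'
from h import *
show(); go((.4085,-.217,.2),down(30));
E
```

```text
time: 0.93
tool_pos: [0.3738, 0.2653, 0.2449]
tcp_rot: [0.706, 1.453, -0.707]
wrist_force: [1.0, -0.1, 0.2]
width: 0.814
t 0.93 p [0.3738 0.2653 0.2449] x [-0. -0. -1.] y [ 0.787  0.618 -0.   ] yawY 38.13 F [ 1.  -0.1  0.2] w 0.814 q [ 0.563 -0.155  2.046 -0.     1.252 -0.103]
dp cm [  4.5  -27.05  40.07] rot [0.142  0.0002 0.0004]
```

```bash
python3 -m creep '[{"grip":7.0,"dp":[0,-2.1,3.5],"rotation":[0.03,0,0]},{"grip":7.0,"dp":[0,-4.2,7.0],"rotation":[0.06,0,0]},{"grip":7.0,"dp":[0,-6.3,10.5],"rotation":[0.09,0,0]},{"grip":7,"dp":[0,-8.4,14],"rotation":[0.12,0,0]},{"grip":7.0,"dp":[0,-10.5,17.5],"rotation":[0.14,0,0]}]' ; python3 - <<'E'
from h import *
show(); go((.4085,-.217,.2),down(30));
E
```

```text
time: 1.35
tool_pos: [0.3991, 0.0629, 0.2451]
tcp_rot: [0.814, 1.413, -0.814]
wrist_force: [0.8, 0.5, 1.1]
width: 0.82
t 1.35 p [0.3991 0.0629 0.2451] x [ 0.  0. -1.] y [0.865 0.501 0.   ] yawY 30.08 F [0.8 0.5 1.1] w 0.82 q [ 0.095 -0.273  2.139  0.     1.275 -0.43 ]
dp cm [  4.51 -13.21  24.7 ] rot [ 0.0014  0.     -0.0001]
```

```bash
python3 -m creep '[{"grip":7.0,"dp":[0,-2.1,3.5],"rotation":[0,0,0]},{"grip":7.0,"dp":[0,-4.2,7.0],"rotation":[0,0,0]},{"grip":7.0,"dp":[0,-6.3,10.5],"rotation":[0,0,0]},{"grip":7,"dp":[0,-8.4,14],"rotation":[0,0,0]},{"grip":7.0,"dp":[0,-10.5,17.5],"rotation":[0,0,0]}]' ; python3 - <<'E'
from h import *
show(); go((.4085,-.217,.2),down(30));
E
```

```text
time: 1.77
tool_pos: [0.3959, -0.1411, 0.2451]
tcp_rot: [0.814, 1.413, -0.814]
wrist_force: [0.8, -0.5, -0.5]
width: 0.818
t 1.77 p [ 0.3959 -0.1411  0.2451] x [ 0.  0. -1.] y [0.865 0.502 0.   ] yawY 30.13 F [ 0.8 -0.5 -0.5] w 0.818 q [-0.402 -0.237  2.112  0.     1.267 -0.928]
dp cm [ 4.51 -2.71  7.2 ] rot [ 0.0022  0.0001 -0.0002]
```

```bash
python3 -m creep '[{"grip":7.0,"dp":[2,-1.35,3.6],"rotation":[0,0,0]},{"grip":7.0,"dp":[4.5,-2.7,7.2],"rotation":[0,0,0]},{"grip":7.0,"dp":[8,-2.7,7.2],"rotation":[0,0,0]},{"grip":7,"dp":[9.5,-2.7,7.2],"rotation":[0,0,0]},{"grip":7.0,"dp":[9.5,-2.7,7.2],"rotation":[0,0,0]}]' ; python3 - <<'E'
from h import *
show(); go((.4085,-.217,.08),down(30));
p,d=bot.read_camera('top'); crop('pics/j1.png',p,360,175,90,95,6)
p,d=bot.read_camera('scene'); crop('pics/j2.png',p,255,75,100,90,7)
E
```

```text
time: 2.18
tool_pos: [0.4057, -0.2139, 0.1452]
tcp_rot: [0.817, 1.423, -0.816]
wrist_force: [-1.5, 0.7, -0.0]
width: 0.823
t 2.18 p [ 0.4057 -0.2139  0.1452] x [-0.009  0.005 -1.   ] y [ 0.866  0.5   -0.005] yawY 30.02 F [-1.5  0.7 -0. ] w 0.823 q [-0.54  -0.055  2.15   0.     1.058 -1.063]
dp cm [6.51 0.12 0.47] rot [ 0.0003 -0.0091  0.005 ]
```

View pics/j1.png

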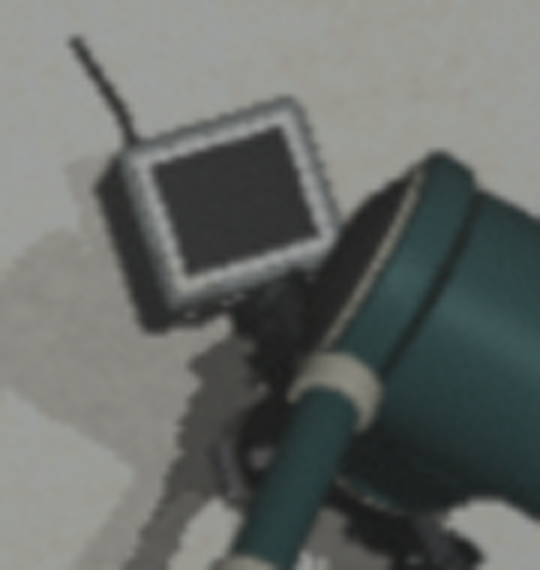

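View pics/j2.png

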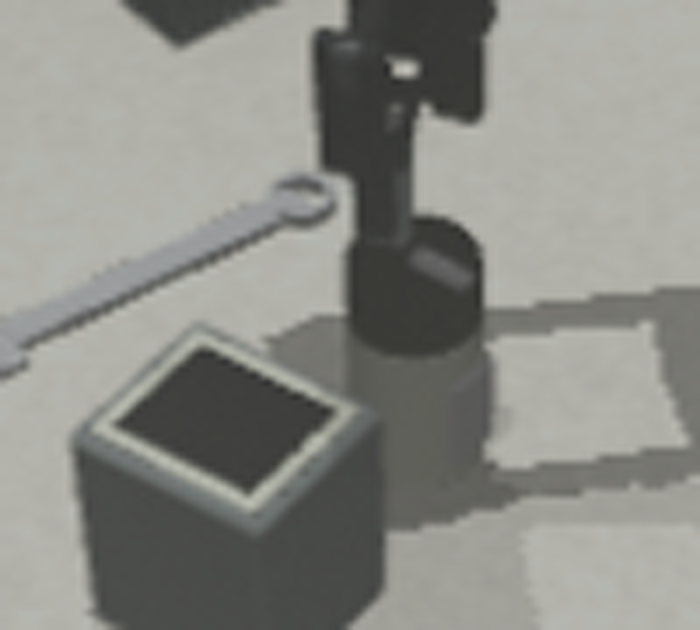

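Jar, at about (415,290) in the scene crop, stands under the open fingers, which are still clear above its cap. I'll settle, then correct.

```bash
python3 -m creep '[{"grip":7.0,"dp":[0,0,0],"rotation":[0,0,0]},{"grip":7.0,"dp":[0,0,0],"rotation":[0,0,0]}]' ; python3 - <<'E'
from h import *
show(); go((.4085,-.217,.08),down(30));
E
```

```text
time: 2.45
tool_pos: [0.4109, -0.2154, 0.1523]
tcp_rot: [0.812, 1.41, -0.812]
wrist_force: [0.8, 0.3, 0.3]
width: 0.818
t 2.45 p [ 0.4109 -0.2154  0.1523] x [ 0.003 -0.002 -1.   ] y [0.864 0.503 0.002] yawY 30.19 F [0.8 0.3 0.3] w 0.818 q [-0.536 -0.062  2.141  0.     1.059 -1.063]
dp cm [ 7.23 -0.3  -0.01] rot [ 0.0034  0.0033 -0.0018]
```

```bash
python3 -m creep '[{"grip":7.0,"dp":[2,-0.2,0],"rotation":[0,0,0]},{"grip":7.0,"dp":[4,-0.2,0],"rotation":[0,0,0]},{"grip":7.0,"dp":[5.8,-0.2,0],"rotation":[0,0,0]},{"grip":7,"dp":[7,-0.2,0],"rotation":[0,0,0]},{"grip":7.0,"dp":[7,-0.2,0],"rotation":[0,0,0]}]' ; python3 -m creep '[{"grip":7.0,"dp":[0,0,0],"rotation":[0,0,0]},{"grip":7.0,"dp":[0,0,0],"rotation":[0,0,0]}]';python3 - <<'E'
from h import *
show(); go((.4085,-.217,.08),down(30));
p,d=bot.read_camera('scene'); crop('pics/j3.png',p,255,75,100,90,7)
E
```

```text
time: 2.87
tool_pos: [0.407, -0.2151, 0.0793]
tcp_rot: [0.813, 1.416, -0.813]
wrist_force: [-0.9, -0.0, -0.4]
width: 0.819
time: 3.03
tool_pos: [0.4091, -0.2166, 0.082]
tcp_rot: [0.813, 1.41, -0.813]
wrist_force: [-0.1, -0.6, -0.1]
width: 0.821
t 3.03 p [ 0.4091 -0.2166  0.082 ] x [ 0.003 -0.002 -1.   ] y [0.864 0.503 0.001] yawY 30.17 F [-0.1 -0.6 -0.1] w 0.821 q [-0.541  0.028  2.202 -0.     0.909 -1.067]
dp cm [ 0.2  -0.08  0.  ] rot [ 0.003   0.0027 -0.0015]
```

View pics/j3.png

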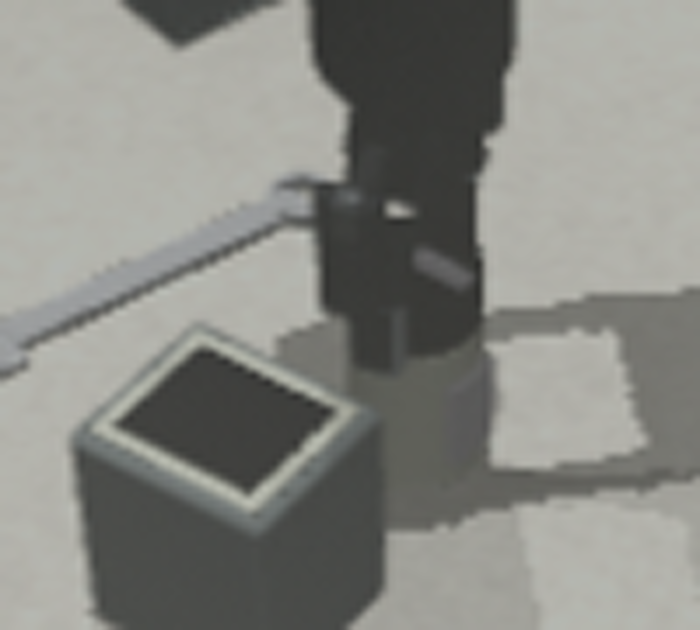

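Fingers straddle the cap, with their tips at about (375,365) in the crop, just below the cap edge. I'll close gently.

```bash
python3 -m creep '[{"grip":6.4,"dp":[0.1,0,0],"rotation":[0,0,0]},{"grip":6.0,"dp":[0.1,0,0],"rotation":[0,0,0]},{"grip":5.7,"dp":[0.1,0,0],"rotation":[0,0,0]},{"grip":5.2,"dp":[0.1,0,0],"rotation":[0,0,0]},{"grip":5.0,"dp":[0.1,0,0],"rotation":[0,0,0]}]' 30;python3 -m creep '[{"grip":5.0,"dp":[0,0,0],"rotation":[0,0,0]},{"grip":5.0,"dp":[0,0,0],"rotation":[0,0,0]},{"grip":5.0,"dp":[0,0,0],"rotation":[0,0,0]},{"grip":5.0,"dp":[0,0,0],"rotation":[0,0,0]}]'; python3 - <<'E'
from h import *
show()
E
```

```text
time: 3.5
tool_pos: [0.4082, -0.2164, 0.0801]
tcp_rot: [0.814, 1.412, -0.814]
wrist_force: [-0.9, 0.5, 6.8]
width: 0.648
time: 3.83
tool_pos: [0.4082, -0.2164, 0.0801]
tcp_rot: [0.814, 1.412, -0.814]
wrist_force: [-0.9, 0.8, 5.1]
width: 0.653
t 3.83 p [ 0.4082 -0.2164  0.0801] x [ 0.001 -0.    -1.   ] y [0.865 0.502 0.   ] yawY 30.13 F [-0.9  0.8  5.1] w 0.653 q [-0.541  0.031  2.203 -0.     0.906 -1.067]
```

```bash
python3 -m creep '[{"grip":5.0,"dp":[0,0,0],"rotation":[0.1,0,0]},{"grip":5.0,"dp":[0,0,0],"rotation":[0.2,0,0]},{"grip":5.0,"dp":[0,0,0],"rotation":[0.3,0,0]},{"grip":5.0,"dp":[0,0,0],"rotation":[0.4,0,0]},{"grip":5.0,"dp":[0,0,0],"rotation":[0.5,0,0]}]';python3 -m creep '[{"grip":5.0,"dp":[0,0,0],"rotation":[0.1,0,0]},{"grip":5.0,"dp":[0,0,0],"rotation":[0.2,0,0]},{"grip":5.0,"dp":[0,0,0],"rotation":[0.3,0,0]},{"grip":5.0,"dp":[0,0,0],"rotation":[0.4,0,0]},{"grip":5.0,"dp":[0,0,0],"rotation":[0.5,0,0]}]';python3 -m creep '[{"grip":5.0,"dp":[0,0,0],"rotation":[0.1,0,0]},{"grip":5.0,"dp":[0,0,0],"rotation":[0.2,0,0]},{"grip":5.0,"dp":[0,0,0],"rotation":[0.3,0,0]},{"grip":5.0,"dp":[0,0,0],"rotation":[0.4,0,0]},{"grip":5.0,"dp":[0,0,0],"rotation":[0.487,0,0]}]';python3 -m creep '[{"grip":5.0,"dp":[0,0,0],"rotation":[0,0,0]},{"grip":5.0,"dp":[0,0,0],"rotation":[0,0,0]}]'; python3 - <<'E'
from h import *
show()
p,d=bot.read_camera('scene'); crop('pics/j4.png',p,255,75,100,90,7)
p,d=bot.read_camera('top'); crop('pics/j5.png',p,360,175,90,95,6)
E
```

```text
time: 4.25
tool_pos: [0.4087, -0.2166, 0.08]
tcp_rot: [1.194, 1.217, -1.193]
wrist_force: [-0.6, -0.4, 3.5]
width: 0.647
time: 4.67
tool_pos: [0.4087, -0.2166, 0.08]
tcp_rot: [1.553, 0.941, -1.551]
wrist_force: [0.1, -0.5, 3.8]
width: 0.646
time: 5.08
tool_pos: [0.4087, -0.2167, 0.0801]
tcp_rot: [1.877, 0.584, -1.874]
wrist_force: [0.5, 0.5, 4.0]
width: 0.649
time: 5.25
tool_pos: [0.4086, -0.2167, 0.08]
tcp_rot: [1.873, 0.59, -1.87]
wrist_force: [-0.7, -0.0, 5.2]
width: 0.649
t 5.25 p [ 0.4086 -0.2167  0.08  ] x [ 0.002 -0.001 -1.   ] y [ 0.574 -0.819  0.002] yawY -54.94 F [-0.7 -0.   5.2] w 0.649 q [-0.541  0.031  2.203  0.     0.905  0.417]
```

View pics/j4.png

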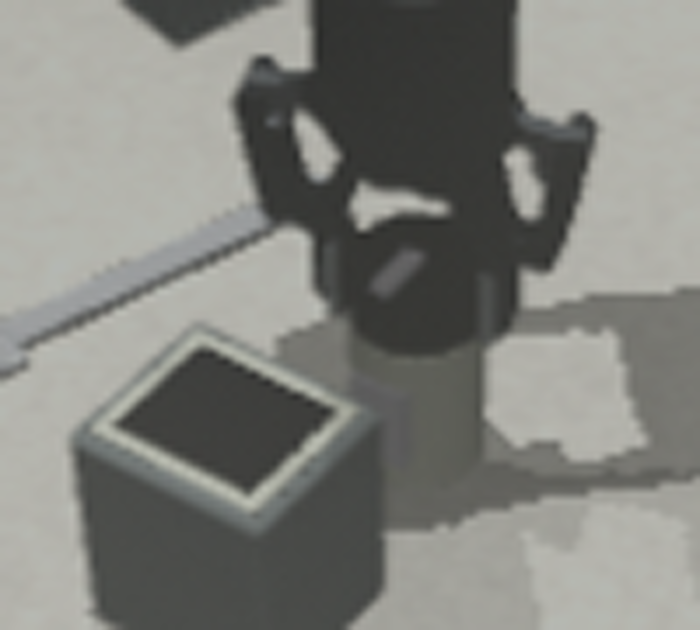

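```bash
python3 - <<'E'
from h import *
p,d=bot.read_camera('scene'); crop('pics/j6.png',p,298,100,32,30,20)
p,d=bot.read_camera('top'); crop('pics/j7.png',p,385,225,40,45,12)
E
```

```text
(no output)
```

View pics/j6.png

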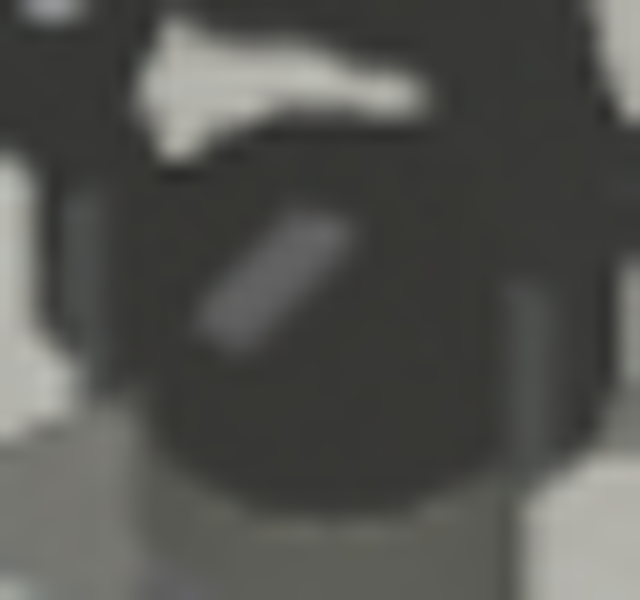

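View pics/j7.png

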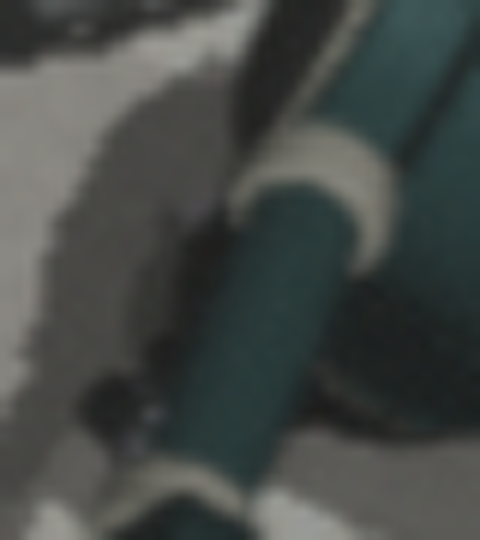

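```bash
python3 - <<'E'
from h import *
def P(x,y,x0,y0,s,z,n='scene'): return px2z(n,x0+(x+.5)/s-.5,y0+(y+.5)/s-.5,z)
def ang(a,b): e=b-a; return np.degrees(np.arctan2(e[1],e[0])),np.linalg.norm(e)
for a,b in(((195,325),(300,210)),((245,345),(350,235))): print(ang(P(*a,298,100,20,.104),P(*b,298,100,20,.104)))
for a,b in(((130,322),(232,235)),((285,407),(383,312)),((88,340),(228,212)),((290,450),(435,320))): print(ang(P(*a,255,95,8,.102),P(*b,255,95,8,.102)))
p,d=bot.read_camera('scene'); g=p.astype(int).sum(2)[100:130,298:330]
v,u=np.mgrid[0:30,0:32]; m=(u>8)&(u<19)&(v>8)&(v<19); th=np.median(g[m]); print(th,g[8:20,8:20])
w=np.clip(g-190,0,None)*m
pts=np.array([px2z('scene',298+a,100+b,.104) for a,b in zip(u[m],v[m])]); ww=w[m].astype(float)
C=np.cov(pts[:,:2].T,aweights=ww); e,V=np.linalg.eigh(C); c=(pts*ww[:,None]).sum(0)/ww.sum(); print(c,np.degrees(np.arctan2(V[1,1],V[0,1])),np.sqrt(e*12))
E
```

```text
(np.float64(-159.33453886346322), np.float64(0.02744519327949564))
(np.float64(-160.70830413060227), np.float64(0.026503957966860822))
(np.float64(-165.3147676972361), np.float64(0.051757350926886804))
(np.float64(-163.36945998360875), np.float64(0.05281124043690453))
(np.float64(-163.082070862565), np.float64(0.07416990055627136))
(np.float64(-165.9826093538632), np.float64(0.07369825941915982))
168.5 [[162 160 162 161 162 161 160 161 162 162 161 162]
 [161 160 160 161 159 161 169 169 164 160 161 164]
 [163 163 161 159 161 167 209 212 196 173 165 162]
 [162 162 162 162 168 209 271 290 291 227 170 164]
 [159 163 162 168 209 270 291 290 269 212 166 165]
 [162 162 171 211 271 292 290 268 218 175 164 162]
 [163 165 211 272 292 291 271 218 175 163 163 164]
 [162 180 258 289 290 270 221 175 164 161 162 162]
 [162 188 240 271 267 221 175 165 164 164 164 165]
 [165 164 171 212 208 176 165 165 165 163 165 165]
 [162 163 163 165 164 163 166 164 166 165 165 168]
 [164 162 167 166 165 164 164 164 164 165 165 165]]
[ 0.42125252 -0.21282488  0.104     ] -159.90083702278963 [0.01035768 0.02810444]
```

```bash
python3 - <<'E'
from h import *
def fit(p,n,poly,thr,z=.104):
    m=np.zeros((400,640),np.uint8); cv2.fillPoly(m,[np.array(poly,np.int32)],1); v,u=np.nonzero(m)
    g=p.astype(int).sum(2)[v,u]; w=np.clip(g-thr,0,None).astype(float)
    P=np.array([px2z(n,a,b,z) for a,b in zip(u,v)]); c=(P*w[:,None]).sum(0)/w.sum()
    e,V=np.linalg.eigh(np.cov(P[:,:2].T,aweights=w)); print(n,c.round(4),np.degrees(np.arctan2(V[1,1],V[0,1])).round(2),np.sqrt(e*12).round(4),len(w))
    return c
s=np.load('pics/scene0.npz')['p'];t=np.load('pics/top0.npz')['p']
def q(pts,x0,y0,k): return [(round(x0+x/k-.4),round(y0+y/k-.4)) for x,y in pts]
fit(s,'scene',q([(462,112),(500,108),(548,140),(548,172),(520,172),(462,145)],255,95,8),230)
fit(t,'top',q([(240,440),(320,428),(320,465),(240,478)],360,175,6),230)
print(s.astype(int).sum(2)[107:118,311:325]); print(t.astype(int).sum(2)[245:256,398:415])
E
```

```text
scene [ 0.4051 -0.2052  0.104 ] 101.64 [0.0102 0.0265] 77
top [ 0.4053 -0.2053  0.104 ] 102.17 [0.0079 0.0253] 98
[[195 197 197 196 199 196 196 199 200 236 440 510 521 521]
 [197 195 196 196 196 198 198 197 199 199 199 429 506 517]
 [196 197 196 223 234 210 199 200 199 200 199 236 447 515]
 [199 195 209 350 395 342 262 211 198 199 200 199 310 481]
 [196 193 257 462 523 531 453 343 264 212 200 199 297 475]
 [196 197 230 353 474 511 525 531 453 323 232 205 198 457]
 [197 195 205 230 260 357 474 512 526 489 392 271 201 450]
 [195 196 194 196 205 229 260 357 474 509 508 389 226 452]
 [195 198 197 196 196 198 205 233 263 315 295 227 194 463]
 [195 196 195 198 198 196 199 201 206 233 217 193 190 463]
 [197 198 198 198 197 200 198 199 197 192 189 189 191 458]]
[[215 170 144 124 146 161 160 161 155 156 156 153 160 156 155 150 149]
 [175 150 127 128 151 162 160 160 158 161 156 158 158 156 156 153 148]
 [184 147 124 144 157 162 159 163 162 169 180 187 190 170 158 157 149]
 [239 157 126 151 167 176 188 192 231 250 278 290 301 228 163 153 147]
 [288 159 124 179 240 275 291 306 377 413 417 420 409 289 178 157 154]
 [295 170 142 244 372 418 420 418 428 428 416 406 394 291 183 155 156]
 [292 186 149 245 382 425 416 409 402 392 332 285 250 197 166 156 151]
 [298 193 137 192 342 384 321 283 259 224 184 178 170 162 153 159 157]
 [305 233 148 134 204 214 190 179 169 166 162 163 159 159 153 155 155]
 [361 298 185 136 130 154 164 165 166 164 158 158 160 159 157 154 154]
 [348 343 241 144 115 139 160 166 169 164 160 164 152 157 159 157 154]]
```

```bash
python3 -m creep '[{"grip":5.8,"dp":[0,0,0],"rotation":[0,0,0]},{"grip":6.3,"dp":[0,0,0],"rotation":[0,0,0]},{"grip":7,"dp":[0,0,0],"rotation":[0,0,0]},{"grip":7,"dp":[0,0,0],"rotation":[0,0,0]},{"grip":7,"dp":[-1,0,0],"rotation":[0,0,0]}]';python3 -m creep '[{"grip":7,"dp":[-3,0,0],"rotation":[0,0,0]},{"grip":7,"dp":[-6,0,0],"rotation":[0,0,0]},{"grip":7,"dp":[-9,0,0],"rotation":[0,0,0]},{"grip":7,"dp":[-12,0,0],"rotation":[0,0,0]},{"grip":7,"dp":[-15,0,0],"rotation":[0,0,0]}]'; python3 - <<'E'
from h import *
show(); go((.38,-.03,.25),down(-35))
p,d=bot.read_camera('scene'); crop('pics/j8.png',p,255,95,90,75,8); np.savez('pics/j8.npz',p=p,d=d)
E
```

```text
time: 5.92
tool_pos: [0.4058, -0.2149, 0.0874]
tcp_rot: [1.871, 0.594, -1.877]
wrist_force: [0.0, 1.3, -0.3]
width: 0.82
time: 6.33
tool_pos: [0.4075, -0.2159, 0.2414]
tcp_rot: [1.873, 0.59, -1.873]
wrist_force: [0.5, -0.8, -0.4]
width: 0.822
t 6.33 p [ 0.4075 -0.2159  0.2414] x [ 0. -0. -1.] y [ 0.573 -0.82   0.   ] yawY -55.04 F [ 0.5 -0.8 -0.4] w 0.822 q [-0.541 -0.148  2.046  0.     1.244  0.419]
dp cm [ -0.87 -16.81  -8.4 ] rot [-3.498e-01 -1.000e-04 -3.000e-04]
```

View pics/j8.png

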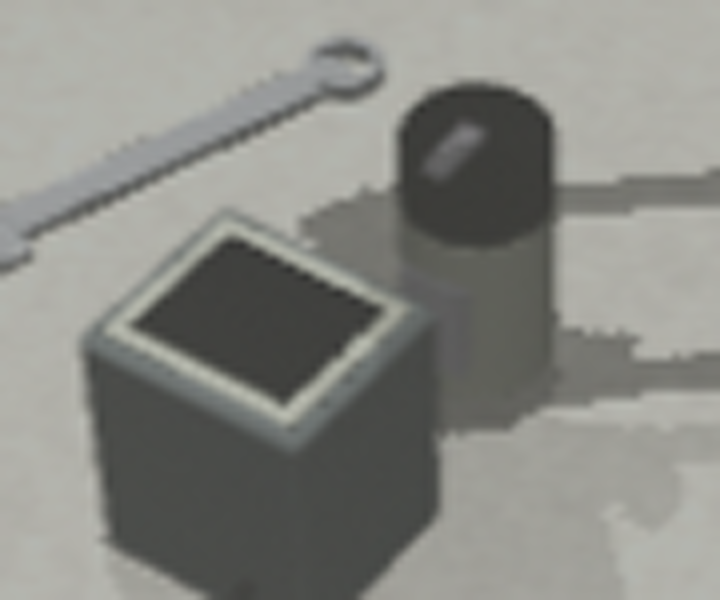

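```bash
python3 -m creep '[{"grip":7,"dp":[0,-3.4,-1.7],"rotation":[-0.07,0,0]},{"grip":7,"dp":[0,-6.8,-3.4],"rotation":[-0.14,0,0]},{"grip":7,"dp":[0,-10.2,-5],"rotation":[-0.21,0,0]},{"grip":7,"dp":[0,-13.6,-6],"rotation":[-0.28,0,0]},{"grip":7,"dp":[0,-17,-6.5],"rotation":[-0.35,0,0]}]'; python3 - <<'E'
from h import *
show()
def fit(p,n,poly,thr,z=.104,sgn=1):
    m=np.zeros((400,640),np.uint8); cv2.fillPoly(m,[np.array(poly,np.int32)],1); v,u=np.nonzero(m)
    g=p.astype(int).sum(2)[v,u]; w=np.clip(sgn*(g-thr),0,60).astype(float)
    P=np.array([px2z(n,a,b,z) for a,b in zip(u,v)]); c=(P*w[:,None]).sum(0)/w.sum()
    e,V=np.linalg.eigh(np.cov(P[:,:2].T,aweights=w)); print(n,c.round(4),np.degrees(np.arctan2(V[1,1],V[0,1])).round(2),np.sqrt(e*12).round(4),len(w))
    return c
def q(pts,x0,y0,k): return [(round(x0+x/k-.4),round(y0+y/k-.4)) for x,y in pts]
a,da=bot.read_camera('scene');b,db=bot.read_camera('top'); np.savez('pics/k.npz',a=a,b=b,da=da,db=db)
crop('pics/k1.png',b,360,175,90,95,6); crop('pics/k2.png',a,255,95,90,75,8)
fit(a,'scene',q([(455,112),(495,112),(495,140),(440,190),(415,185),(415,160)],255,95,8),225)
# glass
fit(a,'scene',q([(232,228),(392,312),(285,415),(120,322)],255,95,8),300,.102,-1)
fit(b,'top',q([(148,160),(284,120),(328,240),(182,282)],360,175,6),250,.102,-1)
E
```

```text
time: 6.8
tool_pos: [0.3634, -0.0379, 0.2398]
tcp_rot: [1.642, 0.858, -1.64]
wrist_force: [0.6, 0.2, -0.1]
width: 0.82
t 6.8 p [ 0.3634 -0.0379  0.2398] x [ 0.001  0.    -1.   ] y [ 0.821 -0.571  0.001] yawY -34.8 F [ 0.6  0.2 -0.1] w 0.82 q [-1.730e-01 -3.580e-01  2.209e+00  1.000e-03  1.290e+00  4.350e-01]
scene [ 0.4205 -0.2136  0.104 ] -159.27 [0.0126 0.0303] 72
scene [ 0.5201 -0.1899  0.102 ] 106.47 [0.0513 0.062 ] 429
top [ 0.5203 -0.1907  0.102 ] 106.91 [0.0511 0.0608] 569
```

View pics/k1.png

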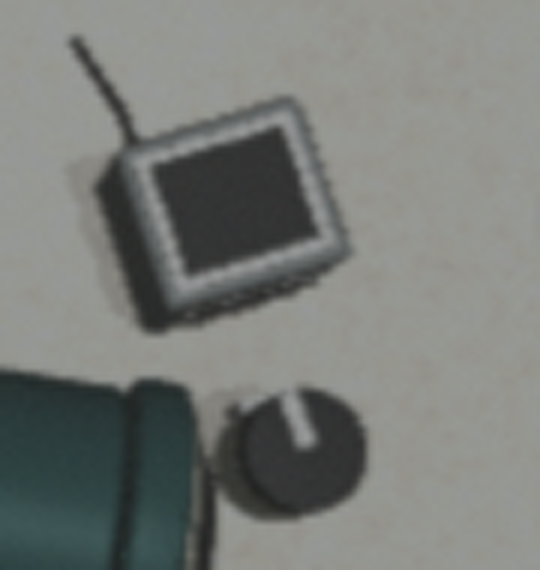

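View pics/k2.png

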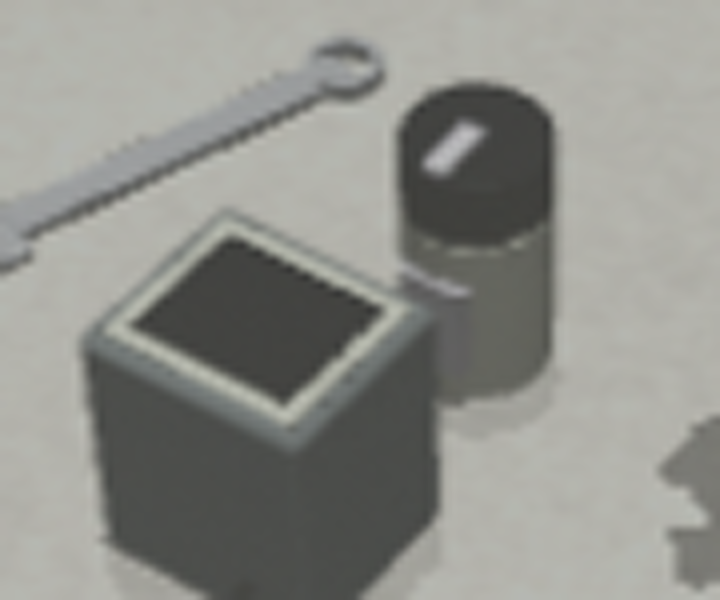

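```bash
python3 - <<'E'
from h import *
k=np.load('pics/k.npz')
crop('pics/k3.png',k['b'],395,232,34,32,18)
from math import *
def fit(p,n,poly,thr,z=.104,cap=60):
    m=np.zeros((400,640),np.uint8); cv2.fillPoly(m,[np.array(poly,np.int32)],1); v,u=np.nonzero(m)
    g=p.astype(int).sum(2)[v,u]; w=np.clip((g-thr),0,cap).astype(float)
    P=np.array([px2z(n,a,b,z) for a,b in zip(u,v)]); c=(P*w[:,None]).sum(0)/w.sum()
    e,V=np.linalg.eigh(np.cov(P[:,:2].T,aweights=w)); print(n,c.round(4),np.degrees(np.arctan2(V[1,1],V[0,1])).round(2),np.sqrt(e*12).round(4),len(w))
def q(pts,x0,y0,k): return [(round(x0+x/k-.4),round(y0+y/k-.4)) for x,y in pts]
for cap in(60,100,300):
  fit(k['b'],'top',q([(278,392),(300,384),(325,440),(318,455),(292,455)],360,175,6),210,cap=cap)
  fit(k['a'],'scene',q([(455,115),(495,115),(495,140),(440,185),(415,180),(415,160)],255,95,8),230,cap=cap)
print(k['b'].astype(int).sum(2)[238:252,404:416]); print(k['a'].astype(int).sum(2)[107:120,305:318])
# tag top edge in scene z=.055 ; jar centre from cap cloud
def P(x,y,x0,y0,s,z,n='scene'): return px2z(n,x0+(x+.5)/s-.5,y0+(y+.5)/s-.5,z)
a=P(402,275,255,95,8,.055);b=P(468,292,255,95,8,.055); e=b-a; print('tag',a,b,np.degrees(atan2(e[1],e[0])),np.linalg.norm(e))
for n,d in(('scene',k['da']),('top',k['db'])):
    w=cloud(n,d); m=(np.hypot(w[...,0]-.409,w[...,1]+.217)<.035)&(w[...,2]>.094)&(w[...,2]<.112); print(n,cv2.minEnclosingCircle(w[m][:,:2].astype(np.float32)*1000))
E
```

```text
top [ 0.4213 -0.2143  0.104 ] -164.04 [0.0116 0.0287] 72
scene [ 0.4204 -0.2137  0.104 ] -159.23 [0.0125 0.03  ] 69
top [ 0.4215 -0.2143  0.104 ] -164.13 [0.0111 0.0287] 72
scene [ 0.4204 -0.2139  0.104 ] -159.19 [0.0121 0.0296] 69
top [ 0.4217 -0.2141  0.104 ] -163.66 [0.0099 0.0276] 72
scene [ 0.4206 -0.2139  0.104 ] -159.99 [0.0105 0.0275] 69
[[442 444 446 446 445 426 418 423 436 441 443 443]
 [437 437 435 433 435 375 331 332 373 408 420 438]
 [400 401 375 375 411 336 222 182 190 222 302 379]
 [315 231 273 393 437 371 242 158 148 155 174 224]
 [173 158 214 379 446 432 311 184 152 148 152 153]
 [152 154 188 355 436 440 350 222 158 151 149 145]
 [151 152 168 261 395 440 377 248 166 154 153 150]
 [157 155 152 194 356 436 428 313 185 153 154 150]
 [162 156 155 173 282 404 440 369 241 164 154 149]
 [160 158 155 166 237 388 443 429 302 178 153 150]
 [159 158 161 161 203 356 421 411 301 187 154 150]
 [158 161 162 155 173 261 318 295 219 167 153 155]
 [162 160 155 155 157 178 181 176 158 150 152 155]
 [160 159 166 160 159 158 156 156 151 154 149 154]]
[[527 510 407 256 196 198 200 199 199
[... 234 characters left out ...]
01]
 [201 196 198 198 224 362 505 541 529 418 258 204 201]
 [216 198 198 226 361 505 542 528 418 268 211 202 199]
 [212 198 207 358 504 542 528 417 263 207 199 199 200]
 [210 194 243 465 526 527 424 267 205 198 200 202 201]
 [208 189 217 306 381 398 300 209 200 201 200 200 201]
 [209 188 189 200 232 230 208 200 203 202 201 203 198]
 [216 186 189 189 189 194 197 201 203 206 206 206 201]
 [254 188 189 188 188 190 189 189 188 189 190 190 190]]
tag [ 0.44094897 -0.21806568  0.055     ] [ 0.42832413 -0.19689113  0.055     ] 120.80453007704264 0.024652556136841978
scene ((409.9956359863281, -217.83059692382812), 28.753358840942383)
top ((406.70159912109375, -217.30227661132812), 27.70140838623047)
```

View pics/k3.png

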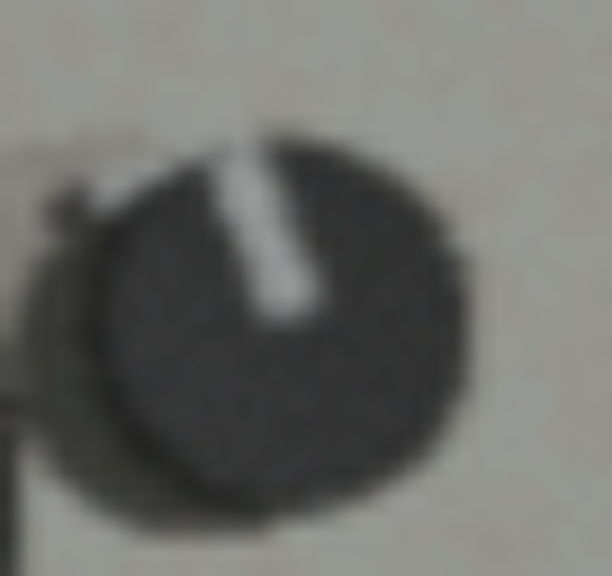

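```bash
cat > ribfit.py <<'E'
from h import *
from scipy.optimize import minimize
def sil(n,cx,cy,yaw,S=8,win=None):
    a=np.radians(yaw); ex=np.array([np.cos(a),np.sin(a),0]); ey=np.array([-np.sin(a),np.cos(a),0])
    out=np.zeros((win[3]*S,win[2]*S),np.float32)
    def poly(P):
        uv=(proj(n,P)-np.array(win[:2])+.5)*S; return cv2.convexHull(np.round(uv*16).astype(np.int32))
    rib=[np.array([cx,cy,0])+x*ex+y*ey+np.array([0,0,z]) for x in(0,.028) for y in(-.004,.004) for z in(.1,.104)]
    cv2.fillConvexPoly(out,poly(np.array(rib)),1,shift=4)
    return cv2.resize(cv2.GaussianBlur(out,(0,0),S*.6),(win[2],win[3]),interpolation=cv2.INTER_AREA)
def fit(img,n,win,c0,rad):
    g=img.astype(np.float32).sum(2)[win[1]:win[1]+win[3],win[0]:win[0]+win[2]]
    # mask: inside cap top circle
    th=np.linspace(0,2*np.pi,60); uv=(proj(n,np.stack([c0[0]+rad*np.cos(th),c0[1]+rad*np.sin(th),0*th+.1],1))-np.array(win[:2]))
    m=np.zeros(g.shape,np.uint8); cv2.fillConvexPoly(m,np.round(uv).astype(np.int32),1); m=m>0
    best=None
    for yaw0 in fit.y0:
        def cost(x):
            s=sil(n,c0[0]+x[0]/1e3,c0[1]+x[1]/1e3,x[2],win=win)[m]; A=np.stack([s,np.ones_like(s)],1); r=np.linalg.lstsq(A,g[m],rcond=None); return float(r[1][0]) if len(r[1]) else 1e9
        o=minimize(cost,[0,0,yaw0],method='Nelder-Mead',options=dict(initial_simplex=[[0,0,yaw0],[2,0,yaw0],[0,2,yaw0],[0,0,yaw0+5]],maxiter=200))
        if best is None or o.fun<best.fun: best=o
    print(n,best.x.round(2),best.fun)
E
python3 - <<'E'
from ribfit import *
import ribfit
k=np.load('pics/k.npz'); 
s=np.load('pics/scene0.npz')['p'];t=np.load('pics/top0.npz')['p']
ws=(295,98,40,40); wt=(385,225,45,45)
for r in(.024,.027):
  ribfit.fit.y0=(98,106); ribfit.fit(t,'top',wt,(.408,-.217),r); ribfit.fit(s,'scene',ws,(.4095,-.217),r)
  ribfit.fit.y0=(13,20); ribfit.fit(k['b'],'top',wt,(.408,-.217),r); ribfit.fit(k['a'],'scene',ws,(.4095,-.217),r)
E
```

```text
top [  0.45  -1.42 102.28] 24598.251953125
scene [ -3.1   -2.53 102.48] 103234.984375
top [ 0.65 -1.51 18.19] 14807.66796875
scene [-3.57 -3.96 20.41] 112496.359375
top [  0.62  -2.52 101.93] 203059.28125
scene [ -2.6   -3.51 103.75] 579800.5Traceback (most recent call last):
  File "<stdin>", line 8, in <module>
  File "ribfit.py", line 20, in fit
    o=minimize(cost,[0,0,yaw0],method='Nelder-Mead',options=dict(initial_simplex=[[0,0,yaw0],[2,0,yaw0],[0,2,yaw0],[0,0,yaw0+5]],maxiter=200))
    res = _minimize_neldermead(fun, x0, args, callback, bounds=bounds,
                               **options)
    fsim[j] = func(sim[j])
              ~~~~^^^^^^^^
    fx = function(np.copy(x), *(wrapper_args + args))
  File "ribfit.py", line 19, in cost
    s=sil(n,c0[0]+x[0]/1e3,c0[1]+x[1]/1e3,x[2],win=win)[m]; A=np.stack([s,np.ones_like(s)],1); r=np.linalg.lstsq(A,g[m],rcond=None); return float(r[1][0]) if len(r[1]) else 1e9
      ~~~^^^^^^^^^^^^^^^^^^^^^^^^^^^^^^^^^^^^^^^^^^^^^^
  File "ribfit.py", line 9, in sil
    cv2.fillConvexPoly(out,poly(np.array(rib)),1,shift=4)
                           ~~~~^^^^^^^^^^^^^^^
  File "ribfit.py", line 7, in poly
    uv=(proj(n,P)-np.array(win[:2])+.5)*S; return cv2.convexHull(np.round(uv*16).astype(np.int32))
        ~~~~^^^^^
  File "h.py", line 15, in proj
    K,Rm,t=cal(n); q=(Rm@np.asarray(P).T).T+t; q=q@K.T; return q[...,:2]/q[...,2:]
           ~~~^^^
  File "h.py", line 5, in cal
    c=bot.get_calibration(n); K=np.array([[c['fx'],0,c['cx']],[0,c['fy'],c['cy']],[0,0,1]])
ValueError: time passes only in moves, steps and waits
```

```bash
python3 - <<'E'
from workcell import bot
import numpy as np
np.save('cal.npy',{n:bot.get_calibration(n) for n in('scene','top')},allow_pickle=True)
E
sed -i "s/^def cal(n):/_C=np.load('\.\/cal.npy',allow_pickle=True).item()\ndef cal(n):/; s/c=bot.get_calibration(n); K/c=_C[n]; K/" h.py
python3 - <<'E'
from ribfit import *
import ribfit
k=np.load('pics/k.npz')
ws=(295,98,40,40); wt=(385,225,45,45)
for r in(.022,.024,.027):
  ribfit.fit.y0=(13,20); ribfit.fit(k['b'],'top',wt,(.408,-.217),r); ribfit.fit(k['a'],'scene',ws,(.4095,-.217),r)
c=px2z('top',395+100/18-.5,232+205/18-.5,.055); d=c[:2]-[.4085,-.217]; print(c,np.hypot(*d),np.degrees(np.arctan2(d[1],d[0])))
# overlay predicted tag at several yaws
for n,w,f,im in(('top',(392,228,36,36),16,k['b']),('scene',(295,98,36,55),10,k['a'])):
    for yaw in(14,20):
        a=np.radians(yaw);E=np.array([[np.cos(a),np.sin(a),0],[-np.sin(a),np.cos(a),0],[0,0,1]])
        L=[np.array([x,y,z]) for x,y,z in [(.031,-.013,.055),(.031,.013,.055),(.025,.013,.055),(.031,.013,.015),(.0,.004,.104),(.028,.004,.104),(.028,-.004,.104),(0,-.004,.104)]]
        uv=proj(n,np.array([.4085,-.217,0])+np.array(L)@E)
        crop(f'pics/o_{n}{yaw}.png',im,*w,f,uv)
a=np.hstack([cv2.imread(f'pics/o_scene{y}.png') for y in(14,20)]);cv2.imwrite('pics/os.png',a)
E
```

```text
top [ 0.72 -1.59 18.55] 9979.1162109375
scene [-2.93 -3.24 18.79] 78904.0546875
top [ 0.65 -1.51 18.19] 14807.66796875
scene [-3.57 -3.96 20.41] 112496.359375
top [ 1.19 -1.14 16.66] 372854.03125
scene [-3.26 -3.64 18.85] 565376.875
[ 0.42871044 -0.19806995  0.055     ] 0.02769130752927566 43.12636997233513
```

View pics/os.png

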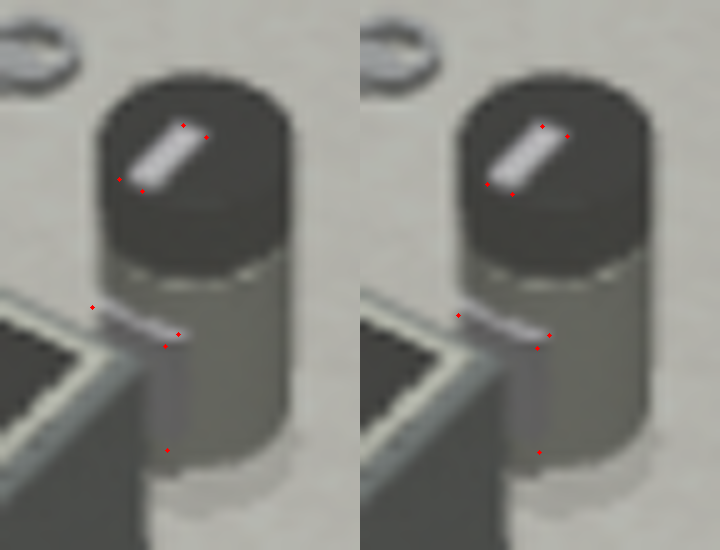

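Jar stands upright. The rib reads about 18.5° against about 16.4° for the reader, so I'll regrasp and trim by −2.3°.

```bash
python3 -m creep '[{"grip":7,"dp":[0,3.4,0.5],"rotation":[0.07,0,0]},{"grip":7,"dp":[0,6.8,1],"rotation":[0.14,0,0]},{"grip":7,"dp":[0,10.2,2.5],"rotation":[0.21,0,0]},{"grip":7,"dp":[0,13.6,4.5],"rotation":[0.28,0,0]},{"grip":7,"dp":[0,17,6.5],"rotation":[0.3,0,0]}]'; python3 -m creep '[{"grip":7,"dp":[2,0,0],"rotation":[0,0,0]},{"grip":7,"dp":[4,0,0],"rotation":[0,0,0]},{"grip":7,"dp":[6,0,0],"rotation":[0,0,0]},{"grip":7,"dp":[7,0,0],"rotation":[0,0,0]},{"grip":7,"dp":[7,0,0],"rotation":[0,0,0]}]';  python3 -m creep '[{"grip":7,"dp":[0,0,0],"rotation":[0,0,0]}]';python3 - <<'E'
from h import *
show(); go((.4084,-.2167,.08),down(-52))
E
```

```text
time: 7.32
tool_pos: [0.4666, -0.1925, 0.2396]
tcp_rot: [1.844, 0.627, -1.843]
wrist_force: [0.5, 0.7, 0.1]
width: 0.818
time: 7.73
tool_pos: [0.4637, -0.1901, 0.1664]
tcp_rot: [1.839, 0.634, -1.847]
wrist_force: [-0.7, 0.4, 0.0]
width: 0.819
time: 7.82
tool_pos: [0.4654, -0.1905, 0.1691]
tcp_rot: [1.841, 0.631, -1.843]
wrist_force: [-0.2, -0.4, 0.9]
width: 0.822
t 7.82 p [ 0.4654 -0.1905  0.1691] x [-0.001  0.    -1.   ] y [ 0.613 -0.79  -0.001] yawY -52.22 F [-0.2 -0.4  0.9] w 0.822 q [-0.438  0.     2.047 -0.     1.095  0.473]
dp cm [ 8.92 -1.41  6.1 ] rot [-0.0038  0.0006  0.0009]
```

```bash
python3 -m creep '[{"grip":7,"dp":[0,-0.7,3],"rotation":[0,0,0]},{"grip":7,"dp":[0,-1.4,6.1],"rotation":[0,0,0]},{"grip":7,"dp":[0.5,-1.4,6.1],"rotation":[0,0,0]},{"grip":7,"dp":[1,-1.4,6.1],"rotation":[0,0,0]},{"grip":7,"dp":[1,-1.4,6.1],"rotation":[0,0,0]}]'; python3 -m creep '[{"grip":7,"dp":[0,0,0],"rotation":[0,0,0]},{"grip":7,"dp":[0,0,0],"rotation":[0,0,0]}]'; python3 - <<'E'
from h import *
show(); go((.4084,-.2167,.08),down(-52))
E
```

```text
time: 8.23
tool_pos: [0.4094, -0.2168, 0.1598]
tcp_rot: [1.843, 0.629, -1.84]
wrist_force: [0.1, 0.1, -0.3]
width: 0.818
time: 8.4
tool_pos: [0.4099, -0.2165, 0.1599]
tcp_rot: [1.841, 0.63, -1.84]
wrist_force: [1.2, -0.8, -0.0]
width: 0.819
t 8.4 p [ 0.4099 -0.2165  0.1599] x [ 0.001 -0.    -1.   ] y [ 0.614 -0.79   0.001] yawY -52.15 F [ 1.2 -0.8 -0. ] w 0.819 q [-0.54  -0.07   2.133  0.     1.077  0.37 ]
dp cm [ 7.99 -0.09  0.14] rot [-0.0025 -0.0006 -0.001 ]
```

```bash
python3 -m creep '[{"grip":7.0,"dp":[2.2,-0.1,0.1],"rotation":[0,0,0]},{"grip":7.0,"dp":[4.4,-0.1,0.1],"rotation":[0,0,0]},{"grip":7.0,"dp":[6.4,-0.1,0.1],"rotation":[0,0,0]},{"grip":7,"dp":[7.8,-0.1,0.1],"rotation":[0,0,0]},{"grip":7.0,"dp":[7.9,-0.1,0.1],"rotation":[0,0,0]}]' ; python3 -m creep '[{"grip":7.0,"dp":[0,0,0],"rotation":[0,0,0]},{"grip":6.2,"dp":[0,0,0],"rotation":[0,0,0]},{"grip":5.7,"dp":[0,0,0],"rotation":[0,0,0]},{"grip":5,"dp":[0,0,0],"rotation":[0,0,0]},{"grip":5,"dp":[0,0,0],"rotation":[0,0,0]}]'; python3 -m creep '[{"grip":5.0,"dp":[0,0,0],"rotation":[0,0,0]},{"grip":5,"dp":[0,0,0],"rotation":[0,0,0]},{"grip":5,"dp":[0,0,0],"rotation":[0.02,0,0]},{"grip":5,"dp":[0,0,0],"rotation":[0.04,0,0]},{"grip":5,"dp":[0,0,0],"rotation":[0.04,0,0]}]'; python3 -m creep '[{"grip":5.0,"dp":[0,0,0],"rotation":[0,0,0]},{"grip":5.8,"dp":[0,0,0],"rotation":[0,0,0]},{"grip":6.4,"dp":[0,0,0],"rotation":[0,0,0]},{"grip":7,"dp":[0,0,0],"rotation":[0,0,0]},{"grip":7,"dp":[0,0,0],"rotation":[0,0,0]}]';python3 - <<'E'
from h import *
show()
E
```

```text
time: 8.82
tool_pos: [0.406, -0.2148, 0.0775]
tcp_rot: [1.839, 0.636, -1.846]
wrist_force: [-0.3, 0.4, 0.1]
width: 0.816
time: 9.23
tool_pos: [0.4087, -0.2169, 0.0819]
tcp_rot: [1.843, 0.628, -1.839]
wrist_force: [-1.0, 2.2, 5.8]
width: 0.646
time: 9.65
tool_pos: [0.4092, -0.2172, 0.0819]
tcp_rot: [1.87, 0.594, -1.864]
wrist_force: [1.3, 0.9, 5.7]
width: 0.65
time: 10.07
tool_pos: [0.407, -0.2163, 0.0799]
tcp_rot: [1.866, 0.598, -1.868]
wrist_force: [0.2, -0.9, -0.1]
width: 0.823
t 10.07 p [ 0.407  -0.2163  0.0799] x [-0.001  0.    -1.   ] y [ 0.581 -0.814 -0.001] yawY -54.5 F [ 0.2 -0.9 -0.1] w 0.823 q [-0.542  0.03   2.205 -0.     0.908  0.409]
```

```bash
python3 -m creep '[{"grip":7.0,"dp":[-3,0,0],"rotation":[0,0,0]},{"grip":7.0,"dp":[-6.5,0,0],"rotation":[-0.1,0,0]},{"grip":7.0,"dp":[-10,0,0],"rotation":[-0.2,0,0]},{"grip":6,"dp":[-14,0,0],"rotation":[-0.3,0,0]},{"grip":5,"dp":[-17,0,0],"rotation":[-0.4,0,0]}]';python3 - <<'E'
from h import *
show(); go((.40,.0,.25),down(10)); go((.45,.217,.2),down(78))
D=np.array([[.6743,.265,1.605,.2441],[.5608,.05,1.851,.2446],[.4584,-.155,2.046,.2449],[.4040,-.273,2.139,.2451],[.4609,.03,2.205,.0799],[.4636,-.07,2.133,.1599]])
from scipy.optimize import least_squares
f=lambda x:np.r_[x[0]+x[1]*np.sin(D[:,1])+x[2]*np.sin(D[:,1]+D[:,2])+x[4]*np.cos(D[:,1]+D[:,2])-D[:,0], x[3]+x[1]*np.cos(D[:,1])+x[2]*np.cos(D[:,1]+D[:,2])-x[4]*np.sin(D[:,1]+D[:,2])-D[:,3]]
o=least_squares(f,[0,.4,.4,0,0]); print(o.x,np.abs(o.fun).max())
o=least_squares(lambda y:f(np.r_[0,y,0]),[.4,.4,0]); print(o.x,np.abs(o.fun).max())
E
```

```text
time: 10.48
tool_pos: [0.4077, -0.2167, 0.2531]
tcp_rot: [1.599, 0.897, -1.598]
wrist_force: [0.7, -0.3, 0.4]
width: 0.589
t 10.48 p [ 0.4077 -0.2167  0.2531] x [ 0.002 -0.001 -1.   ] y [ 0.855 -0.519  0.002] yawY -31.29 F [ 0.7 -0.3  0.4] w 0.589 q [-0.542 -0.156  2.031 -0.     1.265  0.004]
dp cm [  0.28 -11.91 -18.11] rot [-0.7207  0.0008 -0.0018]
dp cm [  5.27 -18.92 -39.25] rot [-1.9075e+00  1.9000e-03 -1.2000e-03]
[ 3.61305753e-04  5.09663729e-01  5.65480325e-01 -8.13048378e-02
 -2.89208966e-04] 0.0003951576653153932
[ 0.50970657  0.56598853 -0.08088712] 0.00044825312664947825
```

```bash
cat >> h.py <<'E'
BX=np.array([np.cos(np.radians(-12)),np.sin(np.radians(-12)),0]);BY=np.array([-BX[1],BX[0],0])
HINGE=np.array([.6243,.1808,.113])
def tilt(phi): # deg forward of down, in box plane, jaw along box y
    a=np.radians(phi); x=np.sin(a)*BX+np.cos(a)*np.array([0,0,-1.]); return np.stack([x,BY,np.cross(x,BY)],1)
E
python3 -m creep '[{"grip":5.0,"dp":[-0.4,-2.2,-3.4],"rotation":[-0.12,0,0]},{"grip":5,"dp":[-0.8,-4.4,-6.8],"rotation":[-0.24,0,0]},{"grip":5,"dp":[-1.2,-6.6,-10.2],"rotation":[-0.36,0,0]},{"grip":5,"dp":[-1.6,-9,-13.6],"rotation":[-0.48,0,0]},{"grip":5,"dp":[-2,-11.9,-17],"rotation":[-0.6,0,0]}]';python3 - <<'E'
from h import *
show(); go((.44,.1,.25),down(78));
k=0
p,d=bot.read_camera('scene');b,db=bot.read_camera('top'); np.savez('pics/l.npz',a=p,b=b,da=d,db=db)
from ribfit import *
import ribfit
for r in(.022,.024):
  ribfit.fit.y0=(12,18); ribfit.fit(b,'top',(385,225,45,45),(.408,-.217),r); ribfit.fit(p,'scene',(295,98,40,40),(.4095,-.217),r)
crop('pics/l1.png',b,360,175,90,95,6)
E
```

```text
time: 10.9
tool_pos: [0.3953, -0.0111, 0.2701]
tcp_rot: [1.17, 1.234, -1.169]
wrist_force: [1.3, 0.4, 0.4]
width: 0.581
t 10.9 p [ 0.3953 -0.0111  0.2701] x [ 0.001  0.    -1.   ] y [0.999 0.053 0.001] yawY 3.07 F [1.3 0.4 0.4] w 0.581 q [-0.091 -0.308  2.119  0.     1.33  -0.145]
dp cm [  2.02   5.06 -10.86] rot [-1.3078e+00  4.0000e-04 -6.0000e-04]
top [ 0.88 -1.91 16.13] 13219.875
scene [-2.61 -3.53 16.63] 84800.21875
top [ 1.07 -1.87 16.17] 18407.15625
scene [-3.4  -3.64 15.94] 108939.2734375
```

View pics/l1.png

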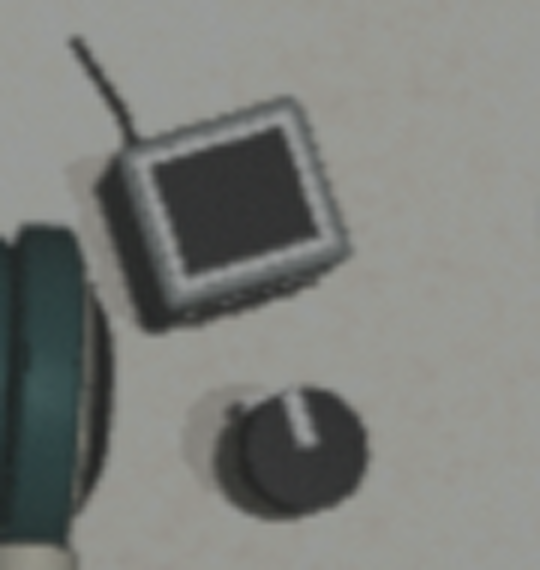

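The rib now reads 16.0 to 16.6°, and the reader is about 16.4°, so the jar is square. Next is the tongue.

```bash
python3 -m creep '[{"grip":5.0,"dp":[0,1,-3.2],"rotation":[-0.12,0,0]},{"grip":5,"dp":[0,2,-6.4],"rotation":[-0.24,0,0]},{"grip":5,"dp":[0,3,-9.6],"rotation":[-0.36,0,0]},{"grip":5,"dp":[0,3.5,-12.8],"rotation":[-0.48,0,0]},{"grip":5,"dp":[0,4,-16],"rotation":[-0.6,0,0]}]';python3 -m creep '[{"grip":5.0,"dp":[0,0,0],"rotation":[-0.12,0,0]},{"grip":5,"dp":[0,0,0],"rotation":[-0.24,0,0]},{"grip":5,"dp":[0,0,0],"rotation":[-0.36,0,0]},{"grip":5,"dp":[0,0,0],"rotation":[-0.48,0,0]},{"grip":5,"dp":[0,0,0],"rotation":[-0.6,0,0]}]';python3 - <<'E'
from h import *
show(); T=HINGE-.152*BX; M=tilt(30); print(T, T-.08*M[:,0]); go(T-.08*M[:,0],M);
E
```

```text
time: 11.42
tool_pos: [0.428, 0.1499, 0.2696]
tcp_rot: [0.715, 1.449, -0.717]
wrist_force: [0.1, -0.2, 0.4]
width: 0.585
time: 11.83
tool_pos: [0.4279, 0.1484, 0.2693]
tcp_rot: [0.248, 1.557, -0.25]
wrist_force: [-0.8, -0.2, -0.4]
width: 0.587
t 11.83 p [0.4279 0.1484 0.2693] x [-0.001 -0.001 -1.   ] y [ 0.312  0.95  -0.001] yawY 71.82 F [-0.8 -0.2 -0.4] w 0.587 q [ 2.790e-01 -1.820e-01  2.023e+00 -1.000e-03  1.302e+00 -9.740e-01]
[0.47562156 0.21240258 0.113     ] [0.43649566 0.22071904 0.18228203]
dp cm [ 8.69  7.15 -1.43] rot [-0.105  -0.5238  0.0293]
```

```bash
python3 -m creep '[{"grip":5.0,"dp":[1,1.4,-0.3],"rotation":[-0.02,-0.105,0.006]},{"grip":5,"dp":[2.5,2.8,-0.6],"rotation":[-0.04,-0.21,0.012]},{"grip":5,"dp":[4.5,4.2,-0.9],"rotation":[-0.06,-0.315,0.018]},{"grip":5,"dp":[6.5,5.7,-1.2],"rotation":[-0.085,-0.42,0.024]},{"grip":5,"dp":[8.7,7.15,-1.4],"rotation":[-0.105,-0.524,0.029]}]';python3 -m creep '[{"grip":5.0,"dp":[0,0,0],"rotation":[0,0,0]},{"grip":5,"dp":[0,0,0],"rotation":[0,0,0]}]';python3 - <<'E'
from h import *
show(); T=HINGE-.152*BX; M=tilt(30); go(T,M);
p,d=bot.read_camera('scene'); crop('pics/m1.png',p,320,140,130,130,6)
E
```

```text
time: 12.25
tool_pos: [0.4373, 0.22, 0.1851]
tcp_rot: [0.117, 1.046, -0.195]
wrist_force: [1.3, -0.9, -0.8]
width: 0.585
time: 12.42
tool_pos: [0.4348, 0.2186, 0.1824]
tcp_rot: [0.109, 1.058, -0.197]
wrist_force: [-0.3, 0.0, 0.2]
width: 0.589
t 12.42 p [0.4348 0.2186 0.1824] x [ 0.476 -0.109 -0.873] y [ 0.213  0.977 -0.005] yawY 77.68 F [-0.3  0.   0.2] w 0.589 q [ 0.679 -0.235  2.313 -0.556  0.813 -0.341]
dp cm [8.07 0.3  0.22] rot [-0.0022 -0.0141  0.0075]
```

View pics/m1.png

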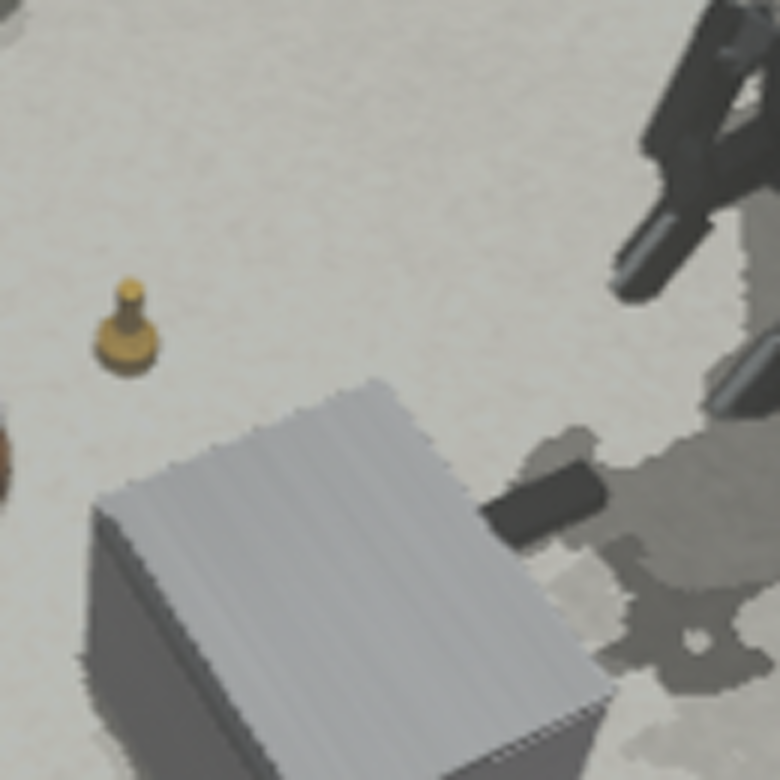

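```bash
python3 -m creep '[{"grip":4.0,"dp":[2,0.2,0.2],"rotation":[0,-0.014,0]},{"grip":4,"dp":[4,0.3,0.2],"rotation":[0,-0.014,0]},{"grip":4,"dp":[6,0.3,0.2],"rotation":[0,-0.014,0]},{"grip":4,"dp":[7.5,0.3,0.2],"rotation":[0,-0.014,0]},{"grip":4,"dp":[8,0.3,0.2],"rotation":[0,-0.014,0]}]';python3 -m creep '[{"grip":4.0,"dp":[0,0,0],"rotation":[0,0,0]},{"grip":4,"dp":[0,0,0],"rotation":[0,0,0]}]';python3 - <<'E'
from h import *
show(); T=HINGE-.152*BX; M=tilt(30); go(T,M);
p,d=bot.read_camera('scene'); crop('pics/m2.png',p,320,140,130,130,6)
E
```

```text
time: 12.88
tool_pos: [0.4803, 0.2119, 0.1168]
tcp_rot: [0.116, 1.038, -0.202]
wrist_force: [-0.6, -0.0, -0.0]
width: 0.46
time: 13.05
tool_pos: [0.4795, 0.213, 0.1181]
tcp_rot: [0.116, 1.037, -0.2]
wrist_force: [0.9, -1.0, -0.4]
width: 0.472
t 13.05 p [0.4795 0.213  0.1181] x [ 0.493 -0.109 -0.863] y [0.219 0.976 0.001] yawY 77.37 F [ 0.9 -1.  -0.4] w 0.472 q [ 0.608 -0.076  2.325 -0.682  0.63  -0.235]
dp cm [ 0.25 -0.14 -0.57] rot [-0.0101  0.0057  0.0046]
```

View pics/m2.png

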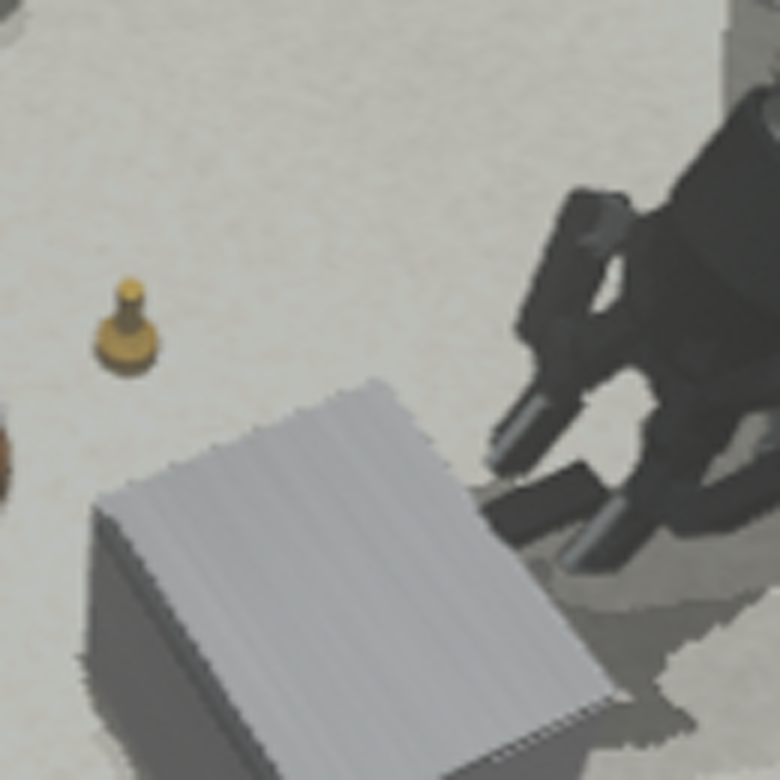

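```bash
python3 -m creep '[{"grip":3.2,"dp":[0.3,-0.1,-0.4],"rotation":[0,0,0]},{"grip":2.6,"dp":[0.3,-0.1,-0.4],"rotation":[0,0,0]},{"grip":2.1,"dp":[0.3,-0.1,-0.4],"rotation":[0,0,0]},{"grip":1.6,"dp":[0.3,-0.1,-0.4],"rotation":[0,0,0]},{"grip":1.3,"dp":[0.3,-0.1,-0.4],"rotation":[0,0,0]}]' 30;python3 -m creep '[{"grip":1.3,"dp":[0,0,0],"rotation":[0,0,0]},{"grip":1.3,"dp":[0,0,0],"rotation":[0,0,0]},{"grip":1.3,"dp":[0,0,0],"rotation":[0,0,0]},{"grip":1.3,"dp":[0,0,0],"rotation":[0,0,0]}]';python3 - <<'E'
from h import *
show(); T=HINGE-.152*BX; M=tilt(30); go(T,M);
p,d=bot.read_camera('scene'); crop('pics/m3.png',p,320,140,130,130,6)
E
```

```text
time: 13.52
tool_pos: [0.4754, 0.213, 0.1122]
tcp_rot: [0.113, 1.038, -0.197]
wrist_force: [-4.4, -0.9, 4.3]
width: 0.202
time: 13.85
tool_pos: [0.4754, 0.213, 0.1122]
tcp_rot: [0.113, 1.038, -0.198]
wrist_force: [-6.6, -1.0, 6.1]
width: 0.205
t 13.85 p [0.4754 0.213  0.1122] x [ 0.492 -0.109 -0.864] y [ 0.216  0.976 -0.   ] yawY 77.54 F [-6.6 -1.   6.1] w 0.205 q [ 0.613 -0.073  2.335 -0.693  0.623 -0.22 ]
dp cm [-0.05 -0.05  0.07] rot [-0.0068  0.0048  0.0044]
```

View pics/m3.png

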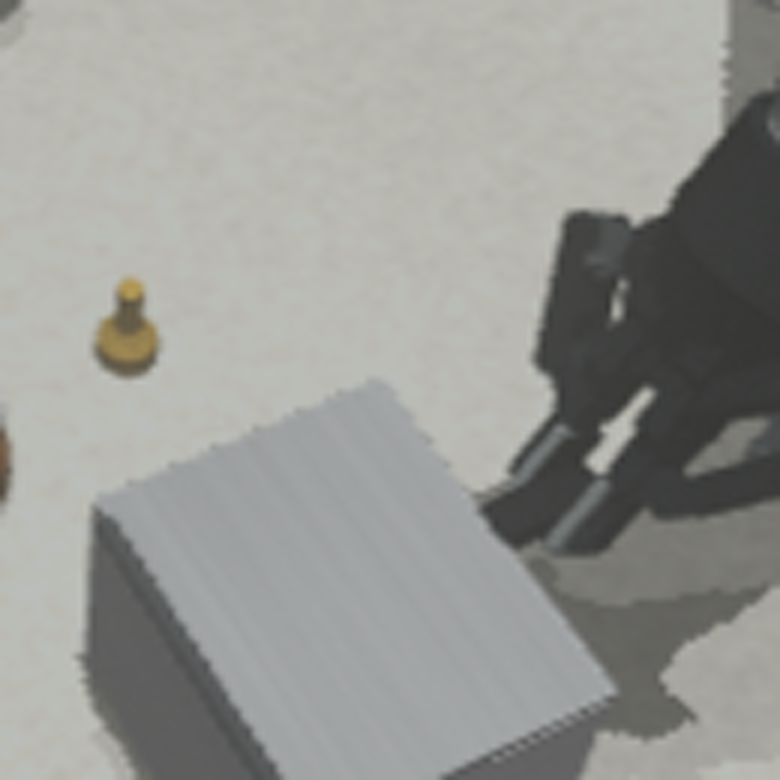

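```bash
python3 - <<'E'
from h import *
s,p,M=st(); r=M.T@(p-HINGE); print(r)
for th in(.1,.2,.3,.4,.5): print(th,((R.from_rotvec([0,th,0]).as_matrix()-np.eye(3))@r*100).round(2))
E
```

```text
[-0.0760793  -0.0006839  -0.13200058]
0.1 [-1.28  0.    0.83]
0.2 [-2.47  0.    1.77]
0.3 [-3.56  0.    2.84]
0.4 [-4.54  0.    4.  ]
0.5 [-5.4   0.    5.26]
```

```bash
python3 -m creep '[{"grip":1.3,"dp":[-1.28,0,0.83],"rotation":[0,0.1,0]},{"grip":1.3,"dp":[-2.47,0,1.77],"rotation":[0,0.2,0]},{"grip":1.3,"dp":[-3.56,0,2.84],"rotation":[0,0.3,0]},{"grip":1.3,"dp":[-4.54,0,4],"rotation":[0,0.4,0]},{"grip":1.3,"dp":[-5.4,0,5.26],"rotation":[0,0.5,0]}]';python3 - <<'E'
from h import *
show(); s,p,M=st(); r=M.T@(p-HINGE); print(r)
E
```

```text
time: 14.32
tool_pos: [0.4935, 0.2092, 0.1867]
tcp_rot: [0.168, 1.541, -0.169]
wrist_force: [2.6, -3.1, -6.4]
width: 0.207
t 14.32 p [0.4935 0.2092 0.1867] x [ 0.023 -0.003 -1.   ] y [0.214 0.977 0.002] yawY 77.65 F [ 2.6 -3.1 -6.4] w 0.207 q [ 0.361  0.034  1.978 -0.012  1.109 -0.988]
[-7.67648409e-02 -1.03393963e-04 -1.32095205e-01]
```

```bash
python3 -m creep '[{"grip":1.3,"dp":[-1.28,0,0.83],"rotation":[0,0.1,0]},{"grip":1.3,"dp":[-2.47,0,1.77],"rotation":[0,0.2,0]},{"grip":1.3,"dp":[-3.56,0,2.84],"rotation":[0,0.3,0]},{"grip":1.3,"dp":[-4.54,0,4],"rotation":[0,0.4,0]},{"grip":1.3,"dp":[-5.4,0,5.26],"rotation":[0,0.5,0]}]';python3 - <<'E'
from h import *
show(); s,p,M=st(); r=M.T@(p-HINGE); print(r)
p,d=bot.read_camera('scene'); crop('pics/m4.png',p,280,100,180,180,4)
E
```

```text
time: 14.73
tool_pos: [0.5437, 0.1984, 0.2416]
tcp_rot: [0.223, 2.038, -0.133]
wrist_force: [-1.2, 2.7, -2.4]
width: 0.2
t 14.73 p [0.5437 0.1984 0.2416] x [-0.448  0.1   -0.889] y [0.215 0.977 0.002] yawY 77.58 F [-1.2  2.7 -2.4] w 0.2 q [ 0.199  0.359  1.558  0.189  1.664 -1.18 ]
[-7.63773665e-02  6.85310143e-05 -1.32293618e-01]
```

View pics/m4.png

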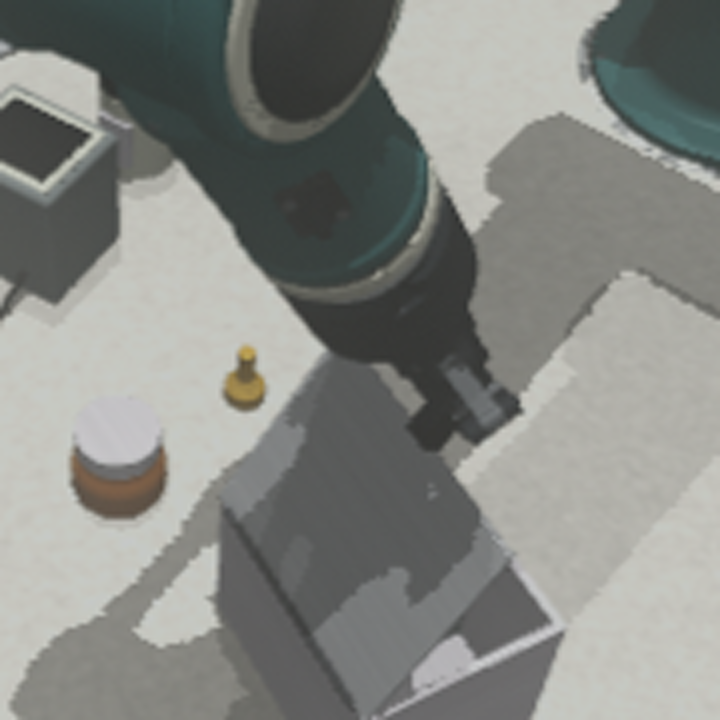

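Flap follows the grip and is at about 57°. The tongue, at about (435,425), is held in the jaws. I'll continue the arc.

```bash
python3 -m creep '[{"grip":1.3,"dp":[-1.28,0,0.83],"rotation":[0,0.1,0]},{"grip":1.3,"dp":[-2.47,0,1.77],"rotation":[0,0.2,0]},{"grip":1.3,"dp":[-3.56,0,2.84],"rotation":[0,0.3,0]},{"grip":1.3,"dp":[-4.54,0,4],"rotation":[0,0.4,0]},{"grip":1.3,"dp":[-5.4,0,5.26],"rotation":[0,0.5,0]}]';python3 - <<'E'
from h import *
show(); s,p,M=st(); r=M.T@(p-HINGE); print(r)
E
```

```text
time: 15.2
tool_pos: [0.6136, 0.1834, 0.2645]
tcp_rot: [0.277, 2.535, -0.083]
wrist_force: [-1.5, 8.0, -0.8]
width: 0.2
t 15.2 p [0.6136 0.1834 0.2645] x [-0.809  0.18  -0.56 ] y [0.216 0.976 0.002] yawY 77.55 F [-1.5  8.  -0.8] w 0.2 q [ 0.111  0.759  1.118  0.335  2.188 -1.185]
[-0.07571107  0.00050301 -0.13168925]
```

```bash
python3 -m creep '[{"grip":1.3,"dp":[-1.28,0,0.83],"rotation":[0,0.1,0]},{"grip":1.3,"dp":[-2.47,0,1.77],"rotation":[0,0.2,0]},{"grip":1.3,"dp":[-2.47,0,1.77],"rotation":[0,0.2,0]},{"grip":1.3,"dp":[-2.47,0,1.77],"rotation":[0,0.2,0]}]';python3 - <<'E'
from h import *
show(); s,p,M=st(); r=M.T@(p-HINGE); print(r)
p,d=bot.read_camera('scene'); crop('pics/m5.png',p,280,100,180,180,4)
E
```

```text
time: 15.53
tool_pos: [0.6437, 0.1772, 0.258]
tcp_rot: [0.3, 2.733, -0.06]
wrist_force: [-0.6, 3.0, -7.5]
width: 0.201
t 15.53 p [0.6437 0.1772 0.258 ] x [-0.901  0.2   -0.384] y [ 0.217  0.976 -0.   ] yawY 77.48 F [-0.6  3.  -7.5] w 0.201 q [ 0.09   0.932  0.944  0.419  2.381 -1.137]
[-0.07390776  0.00067869 -0.12634433]
```

View pics/m5.png

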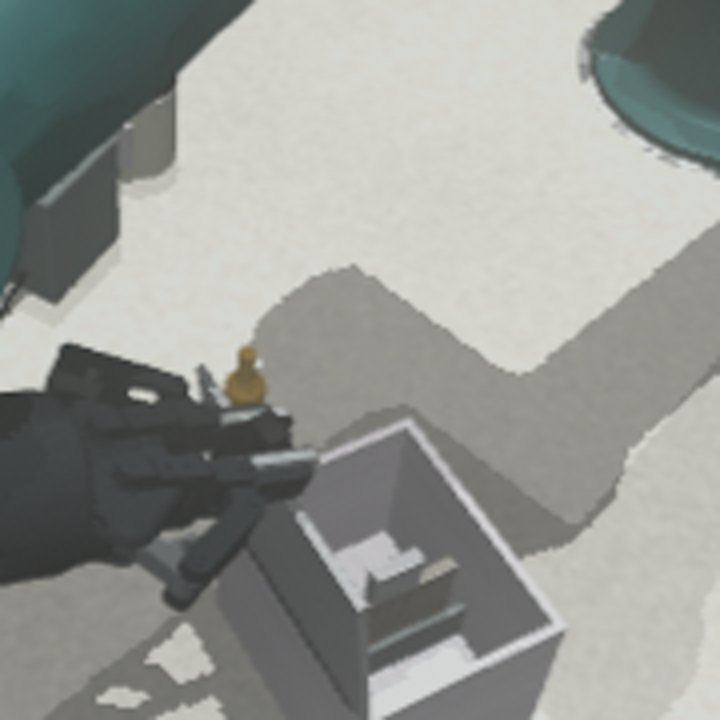

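The plate and its tab are visible in the open box at about (400,590), and the flap is beyond upright. Releasing and backing off upwards.

```bash
python3 -m creep '[{"grip":2.4,"dp":[0,0,0],"rotation":[0,0,0]},{"grip":3.2,"dp":[0,0,0],"rotation":[0,0,0]},{"grip":4,"dp":[0,0,0],"rotation":[0,0,0]},{"grip":4,"dp":[0,0,0],"rotation":[0,0,0]}]';python3 - <<'E'
from h import *
show(); s,p,M=st(); print(M.T@[0,0,1], M.T@BX); go((p+[-0.0,0,.14]),tilt(-20))
E
```

```text
time: 15.92
tool_pos: [0.6426, 0.1757, 0.2659]
tcp_rot: [0.298, 2.726, -0.06]
wrist_force: [-0.6, 0.2, -0.6]
width: 0.465
t 15.92 p [0.6426 0.1757 0.2659] x [-0.899  0.199 -0.391] y [0.216 0.976 0.   ] yawY 77.53 F [-0.6  0.2 -0.6] w 0.465 q [ 0.089  0.92   0.946  0.417  2.383 -1.137]
[-3.90528653e-01  4.25171933e-04 -9.20590675e-01] [-0.92055807  0.00824899  0.39051863]
dp cm [-5.470e+00  1.000e-02 -1.289e+01] rot [-0.0059 -0.8205 -0.0062]
```

```bash
python3 -m creep '[{"grip":4,"dp":[-1.5,0,-3.6],"rotation":[0,0,0]},{"grip":4,"dp":[-3,0,-7.2],"rotation":[0,-0.1,0]},{"grip":4,"dp":[-4.5,0,-10.5],"rotation":[0,-0.2,0]},{"grip":4,"dp":[-5.5,0,-12.9],"rotation":[0,-0.32,0]},{"grip":4,"dp":[-5.5,0,-12.9],"rotation":[0,-0.44,0]}]';python3 - <<'E'
from h import *
show(); s,p,M=st(); go((.57,.195,.36),tilt(0))
E
```

```text
time: 16.33
tool_pos: [0.6439, 0.1753, 0.4136]
tcp_rot: [0.251, 2.274, -0.108]
wrist_force: [-0.2, 0.7, 2.0]
width: 0.472
t 16.33 p [0.6439 0.1753 0.4136] x [-0.639  0.145 -0.755] y [0.216 0.976 0.005] yawY 77.54 F [-0.2  0.7  2. ] w 0.472 q [ 0.118  0.626  0.944  0.283  2.237 -1.138]
dp cm [ 9.06  0.3  -2.25] rot [-0.006  -0.7145 -0.0076]
```

```bash
python3 -m creep '[{"grip":4,"dp":[1.8,0,-0.4],"rotation":[0,-0.12,0]},{"grip":4,"dp":[3.6,0,-0.8],"rotation":[0,-0.24,0]},{"grip":4,"dp":[5.4,0,-1.2],"rotation":[0,-0.36,0]},{"grip":4,"dp":[7.2,0,-1.7],"rotation":[0,-0.48,0]},{"grip":4,"dp":[9,0.3,-2.2],"rotation":[0,-0.6,0]}]';python3 - <<'E'
from h import *
show(); s,p,M=st(); go((.5656,.1933,.25),tilt(0))
p,d=bot.read_camera('scene'); crop('pics/n1.png',p,280,100,180,180,4)
t,dt=bot.read_camera('top'); crop('pics/n2.png',t,200,140,110,110,6); np.savez('pics/n.npz',a=p,b=t,da=d,db=dt)
E
```

```text
time: 16.75
tool_pos: [0.5684, 0.1946, 0.3543]
tcp_rot: [0.186, 1.685, -0.162]
wrist_force: [0.6, 1.7, -0.0]
width: 0.468
t 16.75 p [0.5684 0.1946 0.3543] x [-0.118  0.028 -0.993] y [0.217 0.976 0.002] yawY 77.48 F [ 0.6  1.7 -0. ] w 0.468 q [ 0.256  0.144  1.553  0.058  1.552 -1.1  ]
dp cm [10.39 -0.21  1.03] rot [-0.0089 -0.1221 -0.0026]
```

View pics/n1.png

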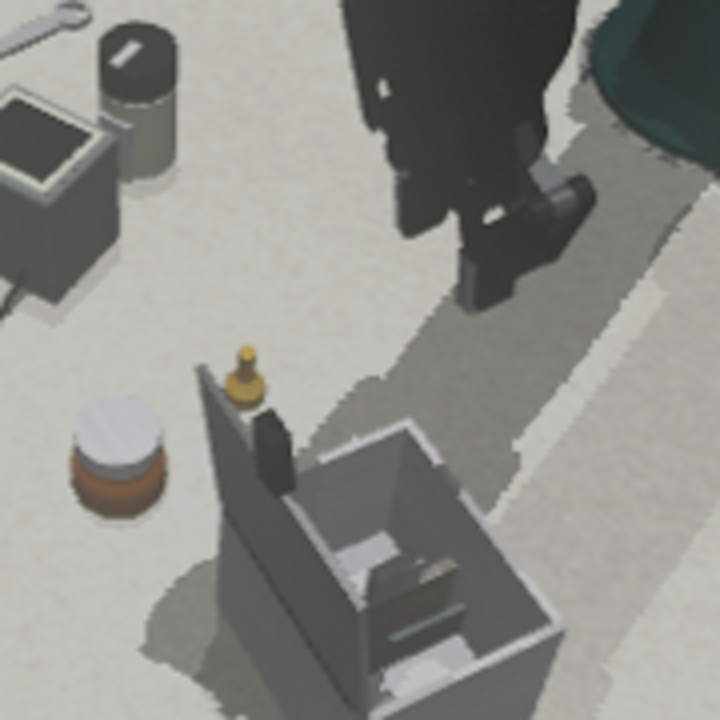

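View pics/n2.png

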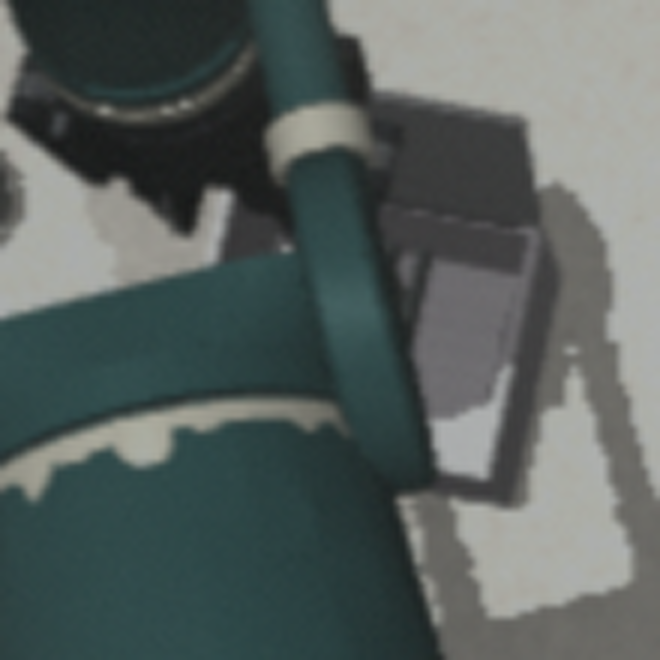

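```bash
python3 - <<'E'
from h import *
k=np.load('pics/n.npz'); w=cloud('scene',k['da']); c=np.array([.5656,.1933])
r=(w[...,:2]-c); lx=r@BX[:2]; ly=r@BY[:2]
m=(abs(lx)<.05)&(abs(ly)<.06)&(w[...,2]>.045)&(w[...,2]<.115)
v,u=np.nonzero(m); o=np.argsort(v)
for i in o[::max(1,len(o)//45)]: print(u[i],v[i],lx[v[i],u[i]].round(4),ly[v[i],u[i]].round(4),w[v[i],u[i],2].round(4))
crop('pics/n3.png',k['a'],365,232,40,40,16)
E
```

```text
382 237 -0.0166 -0.0048 0.1026
384 238 -0.0188 -0.0004 0.1033
383 239 -0.0158 0.0005 0.1027
378 240 -0.0053 -0.0025 0.1021
384 240 -0.0162 0.0038 0.1031
373 241 0.0054 -0.0053 0.1019
379 241 -0.0061 0.0003 0.1015
385 241 -0.0183 0.0051 0.0995
392 241 -0.0428 0.0008 0.0755
376 242 0.0021 0.001 0.1045
382 242 -0.0109 0.0048 0.1004
388 242 -0.0321 0.0005 0.0787
372 243 0.0096 -0.0023 0.1013
378 243 -0.0024 0.0026 0.0996
384 243 -0.0174 0.0046 0.0914
390 243 -0.0358 0.0034 0.0761
373 244 0.0096 0.0014 0.1027
379 244 -0.0039 0.0047 0.0975
385 244 -0.0236 0.0018 0.0787
391 244 -0.0406 0.0024 0.067
375 245 0.006 0.0042 0.1001
381 245 -0.0098 0.005 0.0894
387 245 -0.0279 0.004 0.0745
371 246 0.0097 -0.0035 0.0875
377 246 0.001 0.0053 0.0939
383 246 -0.0156 0.0055 0.0818
389 246 -0.0349 0.0036 0.0646
373 247 0.0102 0.004 0.0949
379 247 -0.006 0.0044 0.0832
385 247 -0.0234 0.0042 0.0698
391 247 -0.0422 0.003 0.054
376 248 0.0026 0.0053 0.087
382 248 -0.0158 0.0037 0.0707
388 248 -0.033 0.0041 0.0583
372 249 0.0106 0.0025 0.0847
378 249 -0.0055 0.0032 0.0736
385 249 -0.0257 0.0032 0.0582
371 250 0.0107 0.0001 0.0772
377 250 -0.0025 0.0041 0.073
384 250 -0.0229 0.0038 0.057
373 251 0.0088 0.0049 0.0787
379 251 -0.0101 0.0027 0.0608
385 251 -0.0273 0.0031 0.0482
376 252 -0.0006 0.0044 0.0663
382 252 -0.0194 0.0028 0.0495
376 253 -0.0024 0.0031 0.0587
382 253 -0.0194 0.0035 0.0462
376 254 -0.0029 0.0032 0.0543
373 255 0.0056 0.0038 0.0574
372 256 0.0074 0.0033 0.0538
373 257 0.0038 0.0031 0.0462
```

View pics/n3.png

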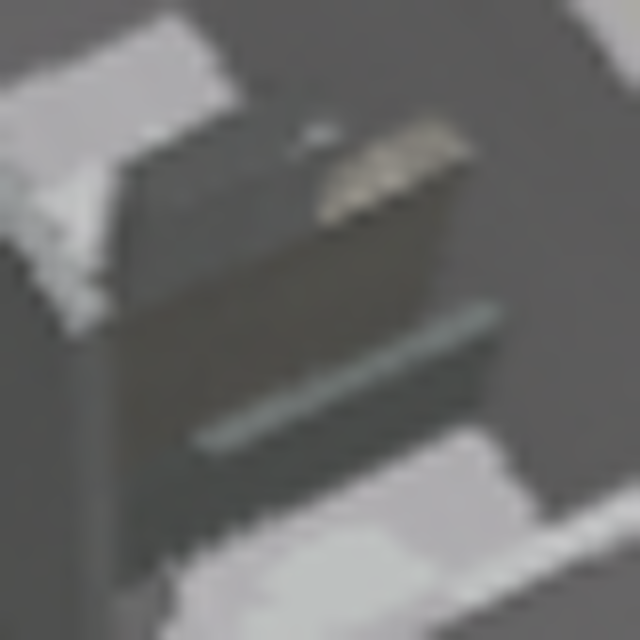

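```bash
python3 -m creep '[{"grip":4,"dp":[3,0,0.4],"rotation":[0,-0.12,0]},{"grip":4,"dp":[6.5,-0.2,0.7],"rotation":[0,-0.12,0]},{"grip":4,"dp":[10,-0.2,1.2],"rotation":[0,-0.12,0]},{"grip":4,"dp":[13,-0.2,1.5],"rotation":[0,-0.12,0]},{"grip":4,"dp":[15.5,-0.2,1.8],"rotation":[0,-0.12,0]}]';python3 -m creep '[{"grip":4,"dp":[0,0,0],"rotation":[0,0,0]},{"grip":4,"dp":[0,0,0],"rotation":[0,0,0]}]';python3 - <<'E'
from h import *
show(); s,p,M=st(); go((.5622,.1940,.086),tilt(0))
E
```

```text
time: 17.27
tool_pos: [0.5652, 0.1935, 0.195]
tcp_rot: [0.172, 1.577, -0.171]
wrist_force: [-0.6, -0.5, -0.8]
width: 0.472
time: 17.43
tool_pos: [0.5655, 0.1934, 0.1955]
tcp_rot: [0.172, 1.578, -0.171]
wrist_force: [0.5, 0.6, 0.3]
width: 0.469
t 17.43 p [0.5655 0.1934 0.1955] x [-0.014  0.002 -1.   ] y [ 0.216  0.976 -0.001] yawY 77.5 F [0.5 0.6 0.3] w 0.469 q [ 0.285  0.163  1.819  0.006  1.172 -1.07 ]
dp cm [10.96  0.   -0.17] rot [-0.0087 -0.0144  0.0013]
```

```bash
python3 -m creep '[{"grip":4,"dp":[2.5,0,-0.15],"rotation":[-0.008,-0.014,0]},{"grip":4,"dp":[5,0,-0.2],"rotation":[-0.008,-0.014,0]},{"grip":4,"dp":[7.5,0,-0.2],"rotation":[-0.008,-0.014,0]},{"grip":4,"dp":[9.5,0,-0.2],"rotation":[-0.008,-0.014,0]},{"grip":4,"dp":[10.9,0,-0.2],"rotation":[-0.008,-0.014,0]}]';python3 -m creep '[{"grip":4,"dp":[0,0,0],"rotation":[0,0,0]},{"grip":4,"dp":[0,0,0],"rotation":[0,0,0]}]';python3 - <<'E'
from h import *
show(); s,p,M=st(); go((.5622,.1940,.086),tilt(0))
p,d=bot.read_camera('scene'); crop('pics/p1.png',p,345,200,80,80,9)
E
```

```text
time: 17.85
tool_pos: [0.5647, 0.1949, 0.0885]
tcp_rot: [0.165, 1.56, -0.164]
wrist_force: [-0.7, -0.0, -0.0]
width: 0.467
time: 18.02
tool_pos: [0.5647, 0.1949, 0.0891]
tcp_rot: [0.165, 1.56, -0.164]
wrist_force: [0.1, -0.3, -0.1]
width: 0.471
t 18.02 p [0.5647 0.1949 0.0891] x [ 0.004  0.    -1.   ] y [0.209 0.978 0.001] yawY 77.97 F [ 0.1 -0.3 -0.1] w 0.471 q [ 2.910e-01  2.590e-01  1.919e+00 -1.000e-03  9.600e-01 -1.069e+00]
dp cm [ 0.31 -0.14 -0.22] rot [-0.0006  0.0043 -0.0011]
```

View pics/p1.png

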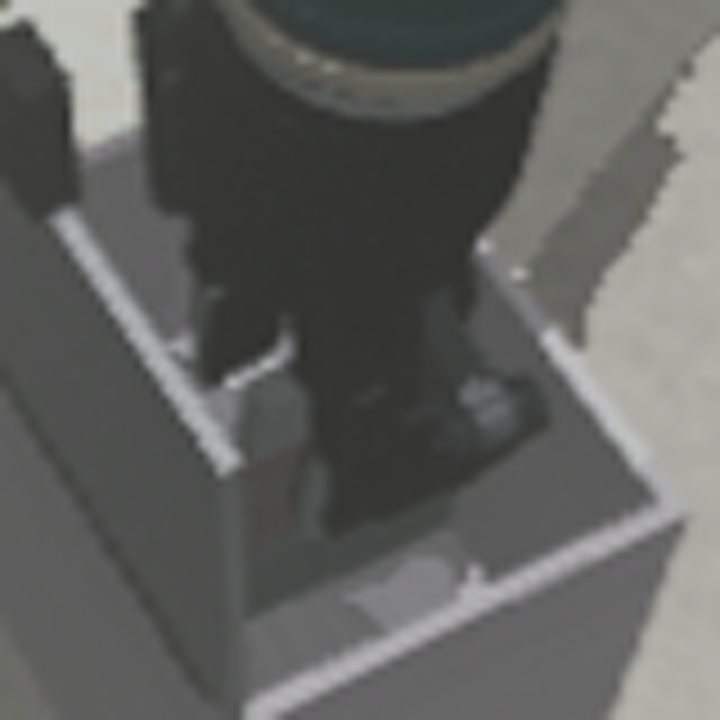

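Fingers are inside the box either side of the tab, at about (280,400) in the crop. A small correction, then close.

```bash
python3 -m creep '[{"grip":3,"dp":[0.3,-0.1,-0.2],"rotation":[0,0,0]},{"grip":2,"dp":[0.3,-0.1,-0.2],"rotation":[0,0,0]},{"grip":1.4,"dp":[0.3,-0.1,-0.2],"rotation":[0,0,0]},{"grip":0.9,"dp":[0.3,-0.1,-0.2],"rotation":[0,0,0]},{"grip":0.5,"dp":[0.3,-0.1,-0.2],"rotation":[0,0,0]}]' 50;python3 -m creep '[{"grip":0.5,"dp":[0,0,0],"rotation":[0,0,0]},{"grip":0.5,"dp":[0,0,0],"rotation":[0,0,0]},{"grip":0.5,"dp":[0,0,0],"rotation":[0,0,0]},{"grip":0.5,"dp":[0,0,0],"rotation":[0,0,0]}]';python3 - <<'E'
from h import *
show()
E
```

```text
time: 18.48
tool_pos: [0.5618, 0.1944, 0.0852]
tcp_rot: [0.165, 1.56, -0.164]
wrist_force: [-0.8, 0.9, 5.0]
width: 0.106
time: 18.82
tool_pos: [0.5617, 0.1944, 0.0852]
tcp_rot: [0.165, 1.561, -0.164]
wrist_force: [-0.0, -0.5, 5.3]
width: 0.114
t 18.82 p [0.5617 0.1944 0.0852] x [ 0.004  0.    -1.   ] y [0.208 0.978 0.001] yawY 77.99 F [-0.  -0.5  5.3] w 0.114 q [ 2.920e-01  2.590e-01  1.927e+00 -1.000e-03  9.520e-01 -1.068e+00]
```

```bash
python3 -m creep '[{"grip":0.5,"dp":[-1,0,0],"rotation":[0,0,0]},{"grip":0.5,"dp":[-3,0,0],"rotation":[0,0,0]},{"grip":0.5,"dp":[-6,0,0],"rotation":[0,0,0]},{"grip":0.5,"dp":[-9,0,0],"rotation":[0,0,0]},{"grip":0.5,"dp":[-12,0,0],"rotation":[0,0,0]}]';python3 -m creep '[{"grip":0.5,"dp":[-2,0,0],"rotation":[0,0,0]},{"grip":0.5,"dp":[-4,0,0],"rotation":[0,0,0]},{"grip":0.5,"dp":[-5.5,0,0],"rotation":[0,0,0]},{"grip":0.5,"dp":[-6,0,0],"rotation":[0,0,0]}]';python3 - <<'E'
from h import *
show()
go((.52,0,.265),down(92)); go((.52,-.1896,.25),down(106.4))
p,d=bot.read_camera('scene'); crop('pics/q1.png',p,300,100,140,170,4)
E
```

```text
time: 19.23
tool_pos: [0.5596, 0.1938, 0.2045]
tcp_rot: [0.164, 1.564, -0.166]
wrist_force: [-0.0, 0.3, -2.2]
width: 0.11
time: 19.57
tool_pos: [0.5615, 0.1944, 0.2673]
tcp_rot: [0.166, 1.558, -0.163]
wrist_force: [0.5, 0.8, -1.7]
width: 0.106
t 19.57 p [0.5615 0.1944 0.2673] x [ 0.006  0.001 -1.   ] y [0.208 0.978 0.002] yawY 77.98 F [ 0.5  0.8 -1.7] w 0.106 q [ 2.920e-01  9.500e-02  1.761e+00 -1.000e-03  1.280e+00 -1.069e+00]
dp cm [  0.19 -19.88  -0.02] rot [-0.2446  0.0063 -0.0012]
dp cm [  1.68 -38.43   3.92] rot [-4.96e-01  6.40e-03 -4.00e-04]
```

View pics/q1.png

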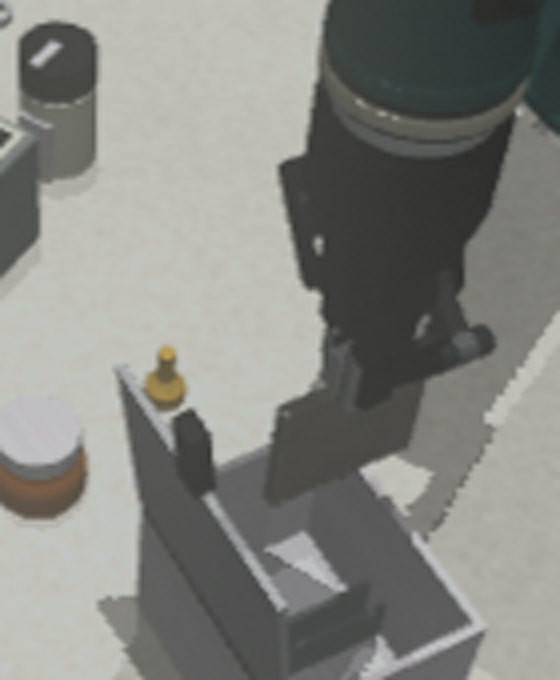

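```bash
python3 -m creep '[{"grip":0.5,"dp":[0,-2,0.6],"rotation":[-0.02,0,0]},{"grip":0.5,"dp":[0,-5,1],"rotation":[-0.06,0,0]},{"grip":0.5,"dp":[0,-8.4,1.2],"rotation":[-0.11,0,0]},{"grip":0.5,"dp":[0,-11.8,1.4],"rotation":[-0.16,0,0]},{"grip":0.5,"dp":[0,-15.2,1.6],"rotation":[-0.21,0,0]}]';python3 - <<'E'
from h import *
show()
go((.52,-.1896,.25),down(106.4))
E
```

```text
time: 20.03
tool_pos: [0.543, 0.0409, 0.262]
tcp_rot: [-0.003, 1.572, 0.002]
wrist_force: [0.9, -0.9, -1.7]
width: 0.105
t 20.03 p [0.543  0.0409 0.262 ] x [-0.001 -0.001 -1.   ] y [-0.004  1.    -0.001] yawY 90.21 F [ 0.9 -0.9 -1.7] w 0.105 q [ 3.000e-02  7.000e-03  1.863e+00 -1.000e-03  1.273e+00 -1.544e+00]
dp cm [  1.22 -23.04  -2.38] rot [-0.2826 -0.0012  0.0006]
```

```bash
python3 -m creep '[{"grip":0.5,"dp":[0,-3.4,-0.4],"rotation":[-0.05,0,0]},{"grip":0.5,"dp":[0,-6.8,-0.8],"rotation":[-0.1,0,0]},{"grip":0.5,"dp":[0,-10.2,-1.2],"rotation":[-0.15,0,0]},{"grip":0.5,"dp":[0,-13.6,-1.6],"rotation":[-0.2,0,0]},{"grip":0.5,"dp":[0,-16.8,-2],"rotation":[-0.25,0,0]}]';python3 - <<'E'
from h import *
show()
go((.52,-.1896,.25),down(106.4))
E
```

```text
time: 20.45
tool_pos: [0.523, -0.1274, 0.2622]
tcp_rot: [-0.198, 1.562, 0.198]
wrist_force: [0.7, -0.7, -1.9]
width: 0.113
t 20.45 p [ 0.523  -0.1274  0.2622] x [-0.001  0.    -1.   ] y [-0.25   0.968  0.   ] yawY 104.47 F [ 0.7 -0.7 -1.9] w 0.113 q [-0.285 -0.005  1.875 -0.     1.273 -2.108]
dp cm [ 1.22 -5.95 -1.85] rot [-0.0336 -0.0006 -0.0003]
```

```bash
python3 -m creep '[{"grip":0.5,"dp":[0,-2.5,-0.8],"rotation":[-0.015,0,0]},{"grip":0.5,"dp":[0,-4.8,-1.5],"rotation":[-0.034,0,0]},{"grip":0.5,"dp":[0,-5.9,-1.85],"rotation":[-0.034,0,0]},{"grip":0.5,"dp":[0,-5.95,-1.85],"rotation":[-0.034,0,0]}]';python3 - <<'E'
from h import *
show()
go((.5202,-.190,.217),down(106.4))
p,d=bot.read_camera('scene'); crop('pics/r1.png',p,220,60,150,140,5); np.savez('pics/r1.npz',p=p,d=d)
E
```

```text
time: 20.78
tool_pos: [0.5203, -0.19, 0.2624]
tcp_rot: [-0.221, 1.56, 0.22]
wrist_force: [0.4, 0.5, -1.9]
width: 0.108
t 20.78 p [ 0.5203 -0.19    0.2624] x [-0. -0. -1.] y [-0.277  0.961 -0.   ] yawY 106.1 F [ 0.4  0.5 -1.9] w 0.108 q [-0.395  0.025  1.844 -0.     1.273 -2.247]
dp cm [ 4.54  0.   -0.01] rot [-0.0053 -0.0004  0.0001]
```

View pics/r1.png

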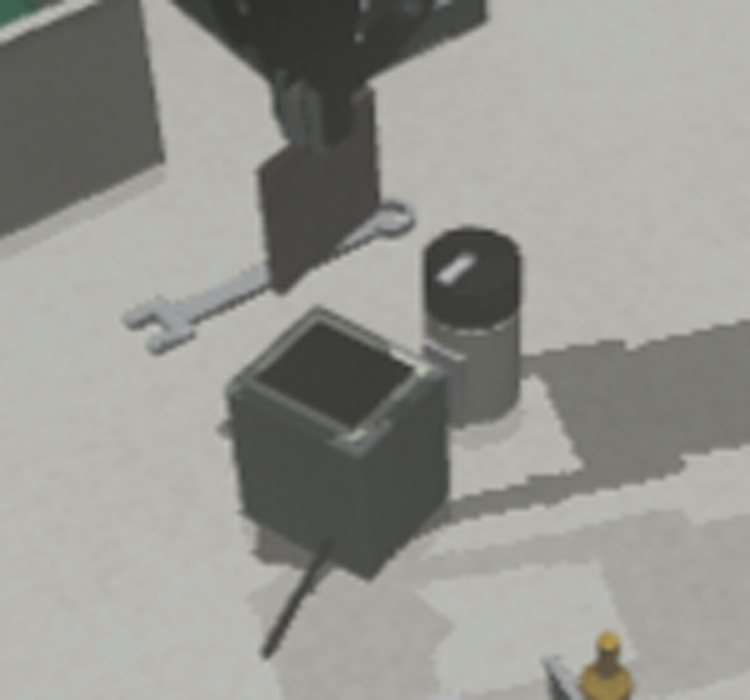

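The plate hangs upright over the reader, its lower corner at (280,290) in the crop, and clear of it. Measure its pose before lowering.

```bash
cat > pl.py <<'E'
from h import *
def plate(n,d,zt):
    w=cloud(n,d); a=np.radians(16.4); X=np.array([np.cos(a),np.sin(a)]);Y=np.array([-X[1],X[0]])
    r=w[...,:2]-[.5202,-.190]; lx=r@X; ly=r@Y
    m=(abs(lx)<.06)&(abs(ly)<.02)&(w[...,2]>zt-.09)&(w[...,2]<zt-.015)
    P=np.stack([lx[m],ly[m],w[...,2][m]],1); print(n,len(P),'lx',np.percentile(P[:,0],[1,50,99]).round(4),'ly',np.percentile(P[:,1],[5,50,95]).round(4),'z',np.percentile(P[:,2],[0.5,99]).round(4))
    A=np.c_[P[:,0],P[:,2],np.ones(len(P))]; c=np.linalg.lstsq(A,P[:,1],rcond=None)[0]; print(' yaw err deg',np.degrees(np.arctan(c[0])).round(2),'lean deg',np.degrees(np.arctan(c[1])).round(2))
    # bottom edge slope
    b=[]
    for x in np.arange(-.035,.036,.01):
        s=P[abs(P[:,0]-x)<.005]; 
        if len(s)>3: b.append((x,np.sort(s[:,2])[:3].mean()))
    b=np.array(b); print(' foot',b[:,1].round(4),'slope deg',np.degrees(np.polyfit(b[:,0],b[:,1],1)[0]).round(2))
E
python3 - <<'E'
from pl import *
k=np.load('pics/r1.npz'); plate('scene',k['d'],.2624)
E
```

```text
scene 511 lx [-0.0394  0.006   0.04  ] ly [-0.0008  0.0029  0.0043] z [0.1837 0.2468]
 yaw err deg -1.45 lean deg 0.23
 foot [0.1873 0.1848 0.1846 0.1857 0.1867 0.1835 0.1843 0.185 ] slope deg -1.41
```

```bash
python3 -m creep '[{"grip":0.5,"dp":[1,0,0],"rotation":[0,0,0]},{"grip":0.5,"dp":[2.2,0,0],"rotation":[0,0,0]},{"grip":0.5,"dp":[3.5,0,0],"rotation":[0,0,0]},{"grip":0.5,"dp":[4.3,0,0],"rotation":[0,0,0]},{"grip":0.5,"dp":[4.5,0,0],"rotation":[0,0,0]}]';python3 -m creep '[{"grip":0.5,"dp":[0,0,0],"rotation":[0,0,0]},{"grip":0.5,"dp":[0,0,0],"rotation":[0,0,0]},{"grip":0.5,"dp":[0,0,0],"rotation":[0,0,0]},{"grip":0.5,"dp":[0,0,0],"rotation":[0,0,0]},{"grip":0.5,"dp":[0,0,0],"rotation":[0,0,0]}]';python3 -m creep '[{"grip":0.5,"dp":[0,0,0],"rotation":[0,0,0]},{"grip":0.5,"dp":[0,0,0],"rotation":[0,0,0]},{"grip":0.5,"dp":[0,0,0],"rotation":[0,0,0]},{"grip":0.5,"dp":[0,0,0],"rotation":[0,0,0]},{"grip":0.5,"dp":[0,0,0],"rotation":[0,0,0]}]';python3 - <<'E'
from pl import *
show(); print(np.abs(bot.read_state()['joint_vel']).max())
p,d=bot.read_camera('scene'); plate('scene',d,.217); cv2.imwrite('pics/s1.png',p[:,:,::-1]); crop('pics/s2.png',p,255,60,90,110,6)
import ribfit
for r in(.022,.024): ribfit.fit.y0=(12,18); ribfit.fit(p,'scene',(295,98,40,40),(.4095,-.217),r)
t,dt=bot.read_camera('top'); cv2.imwrite('pics/s3.png',t[:,:,::-1])
w=cloud('scene',d); rr=w-HINGE; lx=rr@BX; ly=rr@BY
m=(abs(ly)<.07)&(w[...,2]>.15)&(w[...,2]<.27)&(lx>-.03)&(lx<.08)
c=np.polyfit(w[...,2][m],lx[m],1); print('flap deg',90+np.degrees(np.arctan(c[0])),m.sum())
E
```

```text
time: 21.25
tool_pos: [0.5198, -0.1865, 0.2156]
tcp_rot: [-0.223, 1.562, 0.226]
wrist_force: [0.2, -0.3, -1.2]
width: 0.105
time: 21.67
tool_pos: [0.5219, -0.1883, 0.2199]
tcp_rot: [-0.224, 1.556, 0.222]
wrist_force: [-0.4, -0.7, -2.1]
width: 0.113
time: 22.08
tool_pos: [0.5215, -0.1881, 0.2191]
tcp_rot: [-0.224, 1.557, 0.222]
wrist_force: [-0.4, -1.2, -0.8]
width: 0.109
t 22.08 p [ 0.5215 -0.1881  0.2191] x [ 0.002 -0.001 -1.   ] y [-0.28   0.96  -0.001] yawY 106.29 F [-0.4 -1.2 -0.8] w 0.109 q [-0.391  0.053  1.895  0.     1.19  -2.247]
0.0011506211471749611
scene 444 lx [-0.0387  0.007   0.0415] ly [0.0011 0.0042 0.0058] z [0.1393 0.2004]
 yaw err deg -1.19 lean deg 0.14
 foot [0.1426 0.1431 0.1407 0.1396 0.1435 0.142  0.141  0.1406] slope deg -1.18
scene [ 1.17 -1.59 14.21] 130522.4140625
scene [ 0.33 -2.56 16.69] 195326.046875
flap deg 96.86126125663769 893
```

View pics/s1.png

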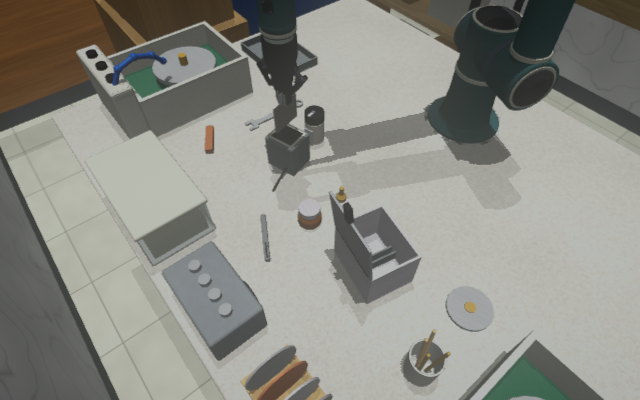

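View pics/s2.png

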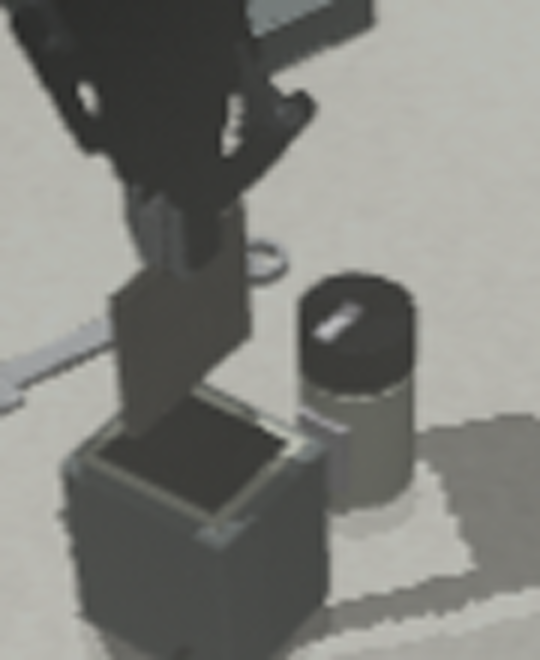

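View pics/s3.png

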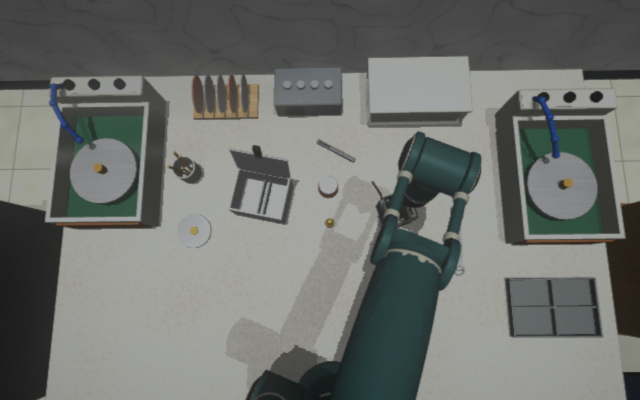

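```bash
python3 - <<'E'
from h import *
print(bot.finish_job()); show()
E
```

```text
the job is handed in; nothing more can be done
None
the job is handed in; nothing more can be done
```

I finished all three parts in the order asked and handed the job in at about 22 s, with the plate still in the gripper.

- **Jar:** I turned the grit jar about 85° where it stands. A recheck showed it about 2° off, so I regripped it and trimmed by roughly 2.3°. Both cameras then read the rib at 16.0 to 16.6°, against about 16.4° for the reader. The last check used one camera only, in shadow, and gave 14.2° and 16.7°, so those two readings disagree slightly.
- **Flap:** I lifted the cover flap by its tongue and left it leaning back. It measured about 97° open from the depth image just before I handed in.
- **Plate:** I drew it straight up out of the box and carried it over at a height clear of the reader and jar. It is gripped on the tab, and the jaws read about 9 mm against the 10 mm tab. Its foot is about 38 mm above the glass and it is centred to about 2 mm. It is upright to about 1° and the arm was still. In yaw the plate lines up with the reader to about 1°.
- **Limits and bystanders:** The highest wrist force in the readings after each move was about 9 N. In the last pictures I saw no other object on the bench moved, by eye only.

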